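Cull warped ceramic tiles and charge the good ones into the dry box with a slot boat

ROBOT

A 6-joint arm with a two-finger parallel gripper is mounted at the origin on a cart in front of the work surface, level with it; the furniture and walls round the work are solid. World frame = base frame: x ahead of the robot, y to its left, z up, the work surface at z = 0. Lengths are in m, angles in rad, forces in N, time in s.
With the tool pointing down it reaches from about 0.375 to 0.975 m from the base axis. Payload 3.8 kg.
Tool frame: the origin (TCP) lies midway between the tips of the shut fingers; the grasp point (between the pads) lies 19 mm behind it; z points along the fingers, y is the direction in which the jaws open and shut (so a half turn about z gives the same grasp; the last joint's range is limited). The gripper opens to 85 mm and grips with 20 to 120 N. Pads are 22 mm wide; open, the fingers measure 114 mm over their backs; the gripper's body (76 mm by 85 mm) begins 54 mm behind the grasp point. The pads swing forward as they close: fully open they stand 13 mm farther back than shut.
Start: joints at [1.297, 0.264, 1.604, -0, 1.274, -0.037], TCP at [0.158, 0.656, 0.193] pointing down, gripper open.
Joint ranges: [-2.63, 2.63], [-0.94, 2.18], [0.31, 2.57], [-1.31, 4.45], [0, 2.66], [-2.55, 2.55]. Speed limits (rad/s): [2.57, 2.57, 3.14, 3.14, 3.14, 3.14].

INTERFACE

Orientations are given as a rotation vector (axis times angle).
In Python, from workcell import bot gives the robot as it stands.
- The arm moves only by the shell command python3 -m inch 'ROWS' [FORCE]. ROWS is JSON, a list of rows, each an object of numbers: "dx", "dy", "dz": the shift along the tool's x, y, z in m; "ax", "ay", "az": the turn, a rotation vector about the tool's x, y, z in degrees; "fingers": the opening, from -1 (shut) to 1 (fully open). A call has 1 to 20 rows; each row is the pose to reach, as a shift and turn from the pose measured when the call began, along the tool's axes at that moment; what a row does not reach only later rows make up. A row lasts 1/8 s, in which the tool goes at most 62.5 mm and 10.7 degrees, less where a joint would pass 70% of its speed; a pose out of reach is approached as far as the arm can. A call with a gripper value outside its range is refused whole. The fingers move at their own pace and stop on an object; FORCE is the grip in N (left out, the last holds). Time passes only in rows, so rows that repeat a pose let the fingers close. It gives the time, the measured TCP pose, the force and the opening at its end, in the units of the state.
- bot.read_state(): the state, without advancing time (a new reading comes with each control period).
- bot.read_camera(name): name is "side" or "top"; returns (picture, depth): 480x640x3 uint8, blue, green, red; 480x640 float32, m along the optical axis (not along the pixel's ray), 0 where there is no reading.
- bot.get_calibration(name): a dict with "intrinsics" (3x3 intrinsics, pixels), "view" (4x4, takes a point from world to camera coordinates). Camera axes: x right, y down, z forward; pixel columns grow to the right and rows downward; lengths in m; the calibration is good to about 2 mm. A picture is of the moment at which its call begins. get_calibration takes no time and is no camera call.
- bot.finish_job(): hands the job in, once; it reports no verdict.
Trained networks look in the newest picture that a camera, given by its name, has taken for a name from the list of things; names that differ only in an ending like _2 or _b are one class to them, and where a whole thing is asked for, a point or a joint stands for the part that bears it (a point fixed in the world has none). Each returns a list of dicts, best first, with "p" (0 to 1); they miss things now and then, are a little off and sometimes report something else, mostly with a low value. They report only what shows in the picture. A call takes as long as a camera call. They do not tell look-alikes from the thing itself.
- bot.masks_of(camera, thing): "region" (480x640 bool, what is visible of it) and "box" ([left, top, right, bottom] in pixels, round what is visible of it).
The state is a dict: "time": time; "q": joint angles; "joint_vel": joint speeds; "joint_torque": joint torques, N m; "tool_pos": TCP position; "tcp_rot": TCP orientation; "wrist_force": force on the tool from outside, world axes, zero at the start; "torque": the same for the moment, N m; "width": opening from 0.0 (shut) to 1.0 (fully open).
Only numpy, scipy, OpenCV 4.12 (cv2) and the standard library are available. Lean on these libraries where they do the work, as an engineer would, in place of code of your own. Each camera call takes 0.05 s, during which the arm holds its last target. There are 200 camera calls.

TASK

Lay all the ceramic tiles from the table on the dark flat inspection plate and find the warped ones, which rock when a corner is pressed; put the warped ones in the reject tray and load all the flat ones into the pan of the long-handled boat while it lies on its mat. Then carry the boat level in through the slot of the dry box's cover plate and tip it sideways inside so that the tiles slide out onto the floor of the box, never letting the boat touch the box. Finally draw the boat out, put it back flat on its mat the way it lay, and leave the bottle and the vials alone.

Things in the scene. Friction and masses are not known exactly. Their poses are not given: they have to be found in the camera images.
- tile_1_center (a point): reddish unglazed ceramic tile 30 x 30 x 8 mm, 25 g, on the table at the start; may be absent. Point: its centre; x, y square to its edges, z up. It may be flat (lies level, centre 4 mm up) or warped by a twist: two opposite corners 2 mm lower, so it leans 0.09 rad, centre 5 mm up, and rocks over to lean the other way when its raised corner is pressed with about 1 N.
- tile_2_center (a point): reddish unglazed ceramic tile 30 x 30 x 8 mm, 25 g, on the table at the start; may be absent. Point: its centre; x, y square to its edges, z up. It may be flat (lies level, centre 4 mm up) or warped by a twist: two opposite corners 2 mm lower, so it leans 0.09 rad, centre 5 mm up, and rocks over to lean the other way when its raised corner is pressed with about 1 N.
- tile_3_center (a point): reddish unglazed ceramic tile 30 x 30 x 8 mm, 25 g, on the table at the start; may be absent. Point: its centre; x, y square to its edges, z up. It may be flat (lies level, centre 4 mm up) or warped by a twist: two opposite corners 2 mm lower, so it leans 0.09 rad, centre 5 mm up, and rocks over to lean the other way when its raised corner is pressed with about 1 N.
- tile_4_center (a point): reddish unglazed ceramic tile 30 x 30 x 8 mm, 25 g, on the table at the start; may be absent. Point: its centre; x, y square to its edges, z up. It may be flat (lies level, centre 4 mm up) or warped by a twist: two opposite corners 2 mm lower, so it leans 0.09 rad, centre 5 mm up, and rocks over to lean the other way when its raised corner is pressed with about 1 N.
- flat_plate: dark inspection plate, fixed, 140 (x) x 180 (y) x 20 mm; origin at the middle of its underside, so its flat top is at z = 20 mm in its frame. (Left of the table edge, at x = 0.21, y = 0.29 m, stands a fixed cage post, 40 mm square, up to 1.25 m above the table: keep the arm clear of it.)
- reject_tray: open aluminium reject tray, fixed, 85 (x) x 60 (y) mm outside, 12 mm high, walls 3 mm, inner floor 3 mm above the table; origin at the middle of its underside.
- rest_mat: thin dark rubber mat, fixed, 190 (x) x 70 (y) x 4 mm, on which the boat lies at the start, along its x axis, nose to +x; origin at the middle of its underside.
- dry_box: grey dry box with a clear roof, fixed, 140 wide (y), 150 deep (x), 125 mm high. Origin on the table under the middle of the outer face of its aluminium front cover plate (4 mm thick), x into the box, z up. Only opening: a horizontal slot 62 (y) x 26 mm (z), centred at y = 0, 68 mm up. Inner floor at z = 8 mm, walls 4 mm, roof underside at 121 mm.
- slot_center (a point): centre of the slot in the outer face of the dry box's cover plate, 68 mm above the table; axes as those of the dry box (x into the box).
- boat_grip (a point): middle of the boat's upright black grip, 12 mm thick (y), 30 long (x), 55 tall (4 to 59 mm above the boat's underside); this point is 43 mm above the underside. x points along the rod to the pan, y to the pan's walled side, z up. Below the grip is a foot 46 mm wide (y), 4 high; a straight 8 mm rod, axis 5 mm above the underside, y = 0, runs to the pan.
- boat_pan (a point): middle of the polished pan floor, 3 mm above the boat's underside, 124 mm ahead of the grip's middle, same axes. Pan 80 (x) x 46 (y) mm outside; walls 3 mm thick at both ends and at +y rise 4 mm above the floor. Holds two tiles in a row (x = -18 and +18, y = +2 mm). The -y side is open but for a sloped lip 7 mm wide, 1 high: turned down 0.5 to 0.7 rad about the rod, tiles slide off.
- boat: the whole boat: steel, about 100 g, 179 mm long; origin on its underside under the grip's middle, axes as the grip's. It lies flat on its foot and pan.
- tile_1: the same tile as tile_1_center; origin in the middle of its underside.
- tile_2: the same tile as tile_2_center; origin in the middle of its underside.
- tile_3: the same tile as tile_3_center; origin in the middle of its underside.
- tile_4: the same tile as tile_4_center; origin in the middle of its underside.
- saline_bottle_center (a point): white plastic bottle, 56 mm across, 118 mm tall, to be left alone; point half-way up.
- dye_vial_center (a point): brown vial, 27 mm across, 62 mm tall, to be left alone; point half-way up.
- stain_vial_center (a point): brown vial, 25 mm across, 58 mm tall, to be left alone; point half-way up.
There are look-alikes about, which are no part of the job. What is shaped like the tile_1 but grey or purple is not meant.

How it is judged:
By the outcome, as a careful person would: the job done as asked, in the order asked, and still so for the second after the job is handed in, with the robot touching nothing.
Of tile_2, tile_3, tile_4 only 2 to 3 are there at a start; the rules pass over those that are not, and their reading is None.
At some moment in a run one of tile_1, tile_2, tile_3, tile_4 may be knocked a few centimetres aside while the robot is not near it.
It also fails if it takes over 210 s, if anything falls off the work surface, if the arm or the gripper's body presses on something with over 40 N, if the wrist force passes 120 N, or if a joint passes its speed limit or range.

## Working session

There is one attempt and no reset: what is moved stays moved. The work goes in short steps, Python scripts to look and compute and a shell command to move; the robot and the scene stay as the last step left them, time stands still between calls to the robot, and variables do not carry over. Pictures are saved under pics/ and viewed, about 12 in all and at most 16, crops included, and the job is handed in when it is done.

```bash
ls; mkdir -p pics; python3 - <<'E'
from workcell import bot
import cv2,numpy as np
s=bot.read_state();print(s)
for n in("top","side"):
    p,d=bot.read_camera(n);cv2.imwrite(f"pics/{n}0.png",p)
    c=bot.get_calibration(n);print(n,c)
E
```

```text
pics
{'time': 0.0, 'q': array([ 1.29711882e+00,  2.64739265e-01,  1.60538051e+00, -6.67416894e-06,
        1.27367219e+00, -3.68860455e-02]), 'joint_vel': array([-0.00118945,  0.00098231,  0.00090321, -0.00026225,  0.00065793,
       -0.00021301]), 'joint_torque': array([ 1.59722447e-03, -5.15083909e+01, -3.67325377e+01,  2.47927699e-05,
        1.25134288e-02, -1.13313231e-06]), 'tool_pos': array([0.15812117, 0.65538697, 0.19176794]), 'tcp_rot': array([-0.37104008, -3.11926667,  0.0034143 ]), 'wrist_force': array([ 0.26454965,  0.35742496, -0.44130098]), 'torque': array([ 0.03259469, -0.0249763 ,  0.005897  ]), 'width': 1.0011052897776567}
top {'intrinsics': array([[543.30090094,   0.        , 330.42480237],
       [  0.        , 543.30090094, 236.98376674],
       [  0.        ,   0.        ,   1.        ]]), 'view': array([[-1.29058709e-02, -9.99916696e-01,  1.97819672e-04,
         1.10845602e-02],
       [-9.87350498e-01,  1.27124131e-02, -1.58042365e-01,
         5.23122801e-01],
       [ 1.58026685e-01, -2.23499171e-03, -9.87432312e-01,
         1.10755328e+00],
       [ 0.00000000e+00,  0.00000000e+00,  0.00000000e+00,
         1.00000000e+00]])}
side {'intrinsics': array([[494.33843272,   0.        , 310.6863577 ],
       [  0.        , 494.33843272, 233.69138038],
       [  0.        ,   0.        ,   1.        ]]), 'view': array([[ 0.93158223, -0.36322009, -0.0150237 , -0.47515856],
       [-0.21512118, -0.51748315, -0.82821136,  0.15796171],
       [ 0.29304849,  0.77477891, -0.56021445,  1.14728409],
       [ 0.        ,  0.        ,  0.        ,  1.        ]])}
```

View pics/top0.png

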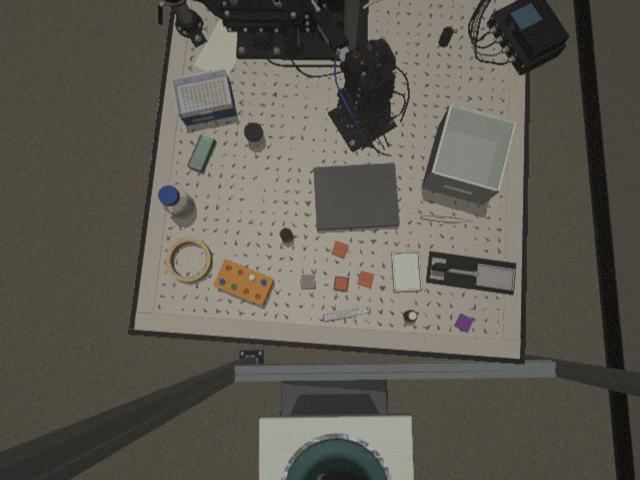

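View pics/side0.png

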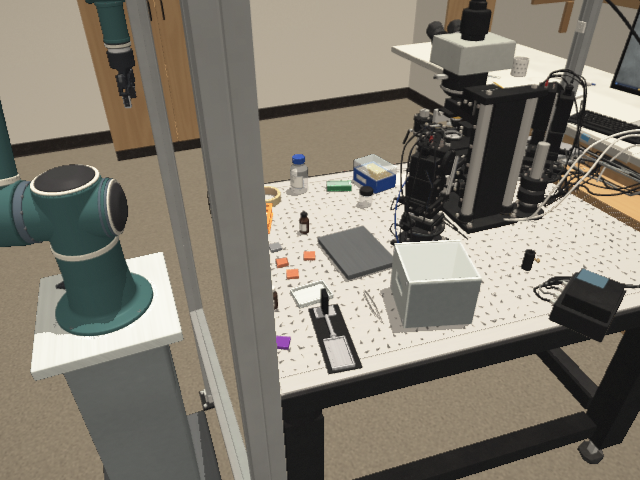

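```bash
cat > h.py <<'E'
from workcell import bot
import numpy as np,cv2
from scipy.spatial.transform import Rotation as R
def cloud(n,d):
    c=bot.get_calibration(n);K=c["intrinsics"];V=c["view"]
    v,u=np.mgrid[:480,:640]
    P=np.stack([(u-K[0,2])/K[0,0]*d,(v-K[1,2])/K[1,1]*d,d],-1)
    return (P-V[:3,3])@V[:3,:3]      # R^T (p-t)
def plane(P):                        # robust z=ax+by+c about centroid
    m=np.median(P,0);k=np.ones(len(P),bool)
    for _ in range(4):
        A=np.c_[P[k,:2]-m[:2],np.ones(k.sum())];s=np.linalg.lstsq(A,P[k,2],rcond=None)[0]
        r=P[:,2]-np.c_[P[:,:2]-m[:2],np.ones(len(P))]@s;k=abs(r)<max(2.5*np.median(abs(r[k])),1e-3)
    return s,r[k].std()
def rect(P):                         # centre,size,yaw deg
    r=cv2.minAreaRect((P[:,:2]*1000).astype(np.float32));return np.round(r[0],1),np.round(r[1],1),round(r[2],1)
def st():
    s=bot.read_state();print("t",round(s["time"],2),"q",np.round(s["q"],3),"p",np.round(s["tool_pos"],4),"R\n",np.round(R.from_rotvec(s["tcp_rot"]).as_matrix(),3),"F",np.round(s["wrist_force"],1),"w",round(s["width"],3))
E
python3 - <<'E'
from h import *
p,d=bot.read_camera("top");P=cloud("top",d)
for n in["tile_1","flat_plate","reject_tray","rest_mat","dry_box","slot_center","boat","boat_grip","boat_pan","saline_bottle_center","dye_vial_center"]:
    for m in bot.masks_of("top",n):
        if m["p"]<.3: continue
        k=m["region"]&(d>0);Q=P[k]
        print(n,round(m["p"],2),m["box"],len(Q),"med",np.round(np.median(Q,0),4),"rect",*rect(Q),"z",np.round(np.percentile(Q[:,2],[2,98]),3),"bgr",p[k].mean(0).astype(int))
E
```

```text
tile_1 0.63 [333.7, 241.0, 353.4, 260.4] 198 med [ 0.503  -0.016   0.0077] rect [503.1 -15.3] [31.2 30.2] 70.3 z [0.001 0.013] bgr [ 70  92 144]
tile_1 0.62 [336.8, 278.7, 349.0, 291.4] 170 med [ 0.4282 -0.0173  0.0085] rect [428.3 -17.4] [28.7 28.2] 79.7 z [0.004 0.013] bgr [ 65  86 136]
tile_1 0.53 [300.1, 273.6, 314.8, 286.9] 179 med [0.4334 0.0537 0.0078] rect [433.5  54.9] [28.3 30.3] 89.7 z [0.003 0.011] bgr [107 112 115]
tile_1 0.47 [357.8, 272.2, 371.1, 288.6] 194 med [ 0.4379 -0.0708  0.0075] rect [437.8 -70.3] [29.9 30. ] 75.6 z [0.003 0.012] bgr [ 69  91 144]
tile_1 0.47 [401.1, 311.0, 417.9, 321.4] 153 med [ 0.3575 -0.1578  0.0429] rect [ 358.3 -163.4] [25.7 31. ] 0.4 z [-0.002  0.061] bgr [ 90  99 101]
tile_1 0.46 [453.6, 311.0, 475.4, 331.6] 226 med [ 0.3421 -0.2774  0.0072] rect [ 342.3 -278.1] [32.7 33.3] 61.2 z [-0.001  0.012] bgr [110  65  99]
flat_plate 0.93 [312.6, 163.8, 401.5, 233.0] 5247 med [ 0.6169 -0.0524  0.0198] rect [623.1 -53.3] [149.  186.9] 2.3 z [0.012 0.024] bgr [74 77 78]
reject_tray 0.71 [391.3, 249.9, 420.3, 292.7] 1117 med [ 0.4547 -0.1587  0.003
[... 730 characters left out ...]
.4456 -0.3288  0.0083] rect [ 446.2 -299.7] [180.2  47.5] 81.4 z [0.003 0.064] bgr [102 106 109]
boat_grip 0.81 [432.6, 254.7, 515.9, 291.2] 1271 med [ 0.4459 -0.3264  0.0083] rect [ 446.2 -299.7] [180.1  46.2] 80.7 z [0.003 0.064] bgr [101 105 108]
boat_pan 0.69 [428.1, 256.7, 513.8, 288.4] 1211 med [ 0.4457 -0.3279  0.0083] rect [ 446.  -299.3] [179.4  46.2] 81.0 z [0.003 0.064] bgr [102 106 109]
saline_bottle_center 0.76 [160.0, 186.2, 196.7, 217.9] 859 med [0.5935 0.3176 0.0861] rect [599.  324.9] [47.4 53. ] 64.4 z [0.008 0.121] bgr [94 84 81]
dye_vial_center 0.6 [275.3, 227.6, 294.6, 241.3] 166 med [0.5283 0.0967 0.0457] rect [536.5  99.6] [35.3 26.3] 9.9 z [0.001 0.064] bgr [54 59 63]
```

```bash
python3 - <<'E'
from h import *
D=[]
for i in range(3):
    p,d=bot.read_camera("top");D.append(d)
D=np.array(D);print("noise",np.nanmedian(D.std(0)))
d=np.median(D,0);P=cloud("top",d);np.save("P0.npy",P);cv2.imwrite("pics/t1.png",p)
hsv=cv2.cvtColor(p,cv2.COLOR_BGR2HSV)
red=((hsv[...,0]<12)&(hsv[...,1]>100)).astype(np.uint8)
n,l,s,c=cv2.connectedComponentsWithStats(red)
for i in range(1,n):
    Q=P[(l==i)]
    if s[i,4]<80 or abs(Q[:,2]).max()>.08: continue
    k=cv2.erode((l==i).astype(np.uint8),np.ones((3,3)))>0
    T=P[k];pl,sd=plane(T)
    print("red",c[i].round(1),s[i,4],"mean",T.mean(0).round(4),rect(Q[Q[:,2]>.004]),"plane",pl.round(3),"lean",np.hypot(*pl[:2]).round(3),sd.round(4))
# box top
Q=P[100:210,415:525].reshape(-1,3);T=Q[(Q[:,2]>.115)&(Q[:,2]<.135)];print("boxtop",len(T),rect(T),np.median(T[:,2]))
F=Q[(Q[:,2]>.02)&(Q[:,2]<.11)&(Q[:,0]<.68)];print("face",len(F))
T2=T
e=[]
for y in np.arange(-.335,-.22,.01):
    q=T2[abs(T2[:,1]-y)<.005]
    if len(q):e.append((y,q[:,0].min()))
e=np.array(e);print("front edge",np.polyfit(e[:,0],e[:,1],1),e.round(3).tolist())
G=P[250:295,425:520].reshape(-1,3)
g=G[(G[:,2]>.05)&(G[:,2]<.075)];print("grip",len(g),rect(g),g.mean(0).round(4))
g=G[(G[:,2]>.0005)&(G[:,2]<.075)];print("mat",len(g),rect(g))
E
python3 - <<'E'
import cv2
p=cv2.imread("pics/t1.png")
cv2.imwrite("pics/c1.png",cv2.resize(p[95:305,320:530],None,fx=2.8,fy=2.8,interpolation=cv2.INTER_CUBIC))
E
```

```text
noise 0.0021838776
red [339.5 249. ] 177 mean [ 0.502  -0.0152  0.0077] (array([502.4, -15.5]), array([28.8, 27.8]), 70.4) plane [-0.031  0.03   0.008] lean 0.043 0.0011
red [365.3 278.8] 181 mean [ 0.4365 -0.0697  0.0078] (array([437.1, -69.7]), array([29.3, 28.2]), 73.9) plane [-0.016 -0.024  0.008] lean 0.029 0.0009
red [340.8 283.4] 164 mean [ 0.4275 -0.0167  0.0086] (array([427.6, -16.6]), array([27. , 27.7]), 81.0) plane [ 0.071 -0.076  0.008] lean 0.104 0.0006
boxtop 5147 (array([ 689.9, -286.7]), array([140.4, 154.4]), 73.0) 0.12513499000936337
face 879
front edge [0.29979643 0.69672627] [[-0.335, 0.599], [-0.325, 0.598], [-0.315, 0.6], [-0.305, 0.605], [-0.295, 0.608], [-0.285, 0.612], [-0.275, 0.614], [-0.265, 0.617], [-0.255, 0.62], [-0.245, 0.623], [-0.235, 0.627], [-0.225, 0.63]]
grip 97 (array([ 457.9, -226.4]), array([30.4, 11.9]), 79.6) [ 0.4577 -0.2253  0.0616]
mat 3261 (array([ 449.2, -302.2]), array([207.2,  95.8]), 89.2)
```

View pics/c1.png

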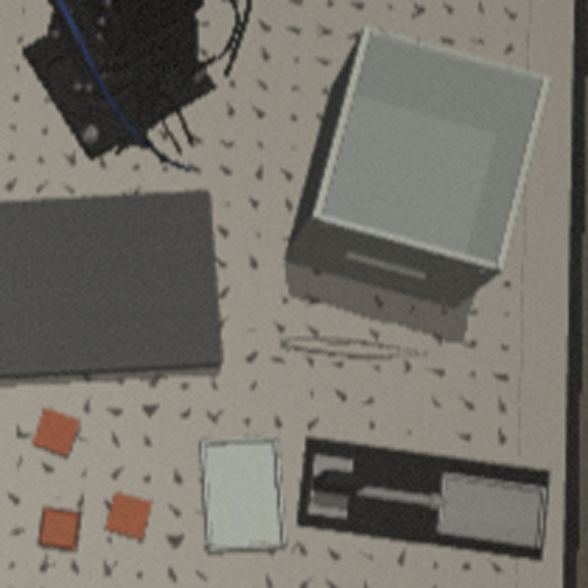

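```bash
python3 -m inch '[{"dy":-0.04,"dz":-0.045},{"dy":-0.08,"dz":-0.09},{"dy":-0.12,"dz":-0.135},{"dy":-0.16,"dz":-0.18},{"dy":-0.2,"dz":-0.22},{"dy":-0.24,"dz":-0.26},{"dy":-0.27,"dz":-0.3},{"dy":-0.27,"dz":-0.3}]'; python3 -c "
from h import *
st()"
```

```text
t 0.85 q [ 1.297  0.264  1.604 -0.     1.274 -0.037] p [0.1583 0.6562 0.1931] R
 [[-0.972  0.235  0.   ]
 [ 0.235  0.972  0.   ]
 [-0.     0.    -1.   ]] F [-0.2 -0.3 -0.5] w 1.002invalid input at $[0]: expected keys dx, dy, dz, ax, ay, az, fingers
```

```bash
python3 -m inch '[{"dx":0,"dy":-0.06,"dz":-0.06,"ax":0,"ay":0,"az":0,"fingers":0.1},{"dx":0,"dy":-0.12,"dz":-0.12,"ax":0,"ay":0,"az":0,"fingers":0.1},{"dx":0,"dy":-0.18,"dz":-0.18,"ax":0,"ay":0,"az":0,"fingers":0.1},{"dx":0,"dy":-0.24,"dz":-0.24,"ax":0,"ay":0,"az":0,"fingers":0.1},{"dx":0,"dy":-0.27,"dz":-0.3,"ax":0,"ay":0,"az":0,"fingers":0.1},{"dx":0,"dy":-0.27,"dz":-0.3,"ax":0,"ay":0,"az":0,"fingers":0.1},{"dx":0,"dy":-0.27,"dz":-0.3,"ax":0,"ay":0,"az":0,"fingers":0.1},{"dx":0,"dy":-0.27,"dz":-0.3,"ax":0,"ay":0,"az":0,"fingers":0.1}]'; python3 -c "
from h import *
st()"
```

```text
time: 1.85
tool_pos: [0.095, 0.3937, 0.4965]
tcp_rot: [0.371, 3.118, 0.012]
wrist_force: [0.1, 0.7, 0.6]
width: 0.552
t 1.85 q [ 1.272 -0.292  1.61   0.     1.816 -0.062] p [0.095  0.3937 0.4965] R
 [[-0.972  0.235  0.002]
 [ 0.235  0.972  0.007]
 [-0.     0.007 -1.   ]] F [0.1 0.7 0.6] w 0.552
```

```bash
python3 -m inch '[{"dx":0,"dy":-0.05,"dz":0,"ax":0,"ay":0,"az":0,"fingers":0.1},{"dx":0,"dy":-0.1,"dz":0,"ax":0,"ay":0,"az":0,"fingers":0.1},{"dx":0,"dy":-0.15,"dz":0,"ax":0,"ay":0,"az":0,"fingers":0.1},{"dx":0,"dy":-0.2,"dz":0,"ax":0,"ay":0,"az":0,"fingers":0.1},{"dx":0,"dy":-0.205,"dz":0,"ax":0,"ay":0,"az":0,"fingers":0.1},{"dx":0,"dy":-0.205,"dz":0,"ax":0,"ay":0,"az":0,"fingers":0.1}]'; python3 -c "
from h import *
st()"
```

```text
time: 2.6
tool_pos: [0.0471, 0.195, 0.4938]
tcp_rot: [0.371, 3.119, 0.01]
wrist_force: [0.4, 0.8, -0.2]
width: 0.551
t 2.6 q [ 1.208e+00 -6.780e-01  1.830e+00  1.000e-03  1.983e+00 -1.250e-01] p [0.0471 0.195  0.4938] R
 [[-0.972  0.235  0.002]
 [ 0.235  0.972  0.006]
 [-0.     0.007 -1.   ]] F [ 0.4  0.8 -0.2] w 0.551
```

```bash
python3 -m inch '[{"dx":-0.035,"dy":-0.003,"dz":0,"ax":0,"ay":0,"az":10,"fingers":0.1},{"dx":-0.068,"dy":-0.012,"dz":0,"ax":0,"ay":0,"az":20,"fingers":0.1},{"dx":-0.1,"dy":-0.027,"dz":0,"ax":0,"ay":0,"az":30,"fingers":0.1},{"dx":-0.129,"dy":-0.047,"dz":0,"ax":0,"ay":0,"az":40,"fingers":0.1},{"dx":-0.153,"dy":-0.071,"dz":0,"ax":0,"ay":0,"az":50,"fingers":0.1},{"dx":-0.173,"dy":-0.1,"dz":0,"ax":0,"ay":0,"az":60,"fingers":0.1},{"dx":-0.188,"dy":-0.132,"dz":0,"ax":0,"ay":0,"az":70,"fingers":0.1},{"dx":-0.197,"dy":-0.165,"dz":0,"ax":0,"ay":0,"az":80,"fingers":0.1},{"dx":-0.197,"dy":-0.165,"dz":0,"ax":0,"ay":0,"az":80,"fingers":0.1},{"dx":-0.246,"dy":-0.156,"dz":0.03,"ax":0,"ay":0,"az":80,"fingers":0.1},{"dx":-0.296,"dy":-0.148,"dz":0.06,"ax":0,"ay":0,"az":80,"fingers":0.1},{"dx":-0.345,"dy":-0.139,"dz":0.1,"ax":0,"ay":0,"az":80,"fingers":0.1},{"dx":-0.394,"dy":-0.13,"dz":0.14,"ax":0,"ay":0,"az":80,"fingers":0.1},{"dx":-0.424,"dy":-0.125,"dz":0.19,"ax":0,"ay":0,"az":80,"fingers":0.1},{"dx":-0.424,"dy":-0.125,"dz":0.25,"ax":0,"ay":0,"az":80,"fingers":0.1},{"dx":-0.424,"dy":-0.125,"dz":0.29,"ax":0,"ay":0,"az":80,"fingers":0.1},{"dx":-0.424,"dy":-0.125,"dz":0.29,"ax":0,"ay":0,"az":80,"fingers":0.1},{"dx":-0.424,"dy":-0.125,"dz":0.29,"ax":0,"ay":0,"az":80,"fingers":0.1}]'; python3 -c "
from h import *
st()"
```

```text
time: 4.85
tool_pos: [0.4316, -0.0232, 0.2041]
tcp_rot: [-2.285, -2.152, -0.01]
wrist_force: [0.1, -0.6, 0.3]
width: 0.548
t 4.85 q [-0.117 -0.221  2.078  0.007  1.282 -0.059] p [ 0.4316 -0.0232  0.2041] R
 [[ 0.06   0.998  0.003]
 [ 0.998 -0.06   0.006]
 [ 0.007  0.002 -1.   ]] F [ 0.1 -0.6  0.3] w 0.548
```

```bash
cat >> h.py <<'E'
def tgt(yaw):
    a=np.radians(yaw);c,s=np.cos(a),np.sin(a)
    return np.array([[-s,c,0],[c,s,0],[0,0,-1]]).T
def go(*T):                          # T: (x,y,z,yaw[,roll about tool x]) mm/deg -> row numbers
    s=bot.read_state();Rc=R.from_rotvec(s["tcp_rot"]).as_matrix();p=s["tool_pos"]
    print("t",round(s["time"],2),"p",np.round(p*1000,1),"F",np.round(s["wrist_force"],1),"w",round(s["width"]*85,1),"q",s["q"].round(2))
    for t in T:
        Rt=tgt(t[3])@R.from_euler("x",t[4] if len(t)>4 else 0,degrees=True).as_matrix()
        d=Rc.T@(np.array(t[:3])/1000-p);a=np.degrees(R.from_matrix(Rc.T@Rt).as_rotvec())
        print(t,"->",np.round(d,4),np.round(a,1))
E
python3 -c "
from h import *
go((427.7,-16.8,60,-9),(427.7,-16.8,3,-9))"
```

```text
t 4.85 p [431.6 -23.2 204.1] F [ 0.1 -0.6  0.3] w 46.6 q [-0.12 -0.22  2.08  0.01  1.28 -0.06]
(427.7, -16.8, 60, -9) -> [ 0.0052 -0.0046  0.1441] [ 0.1 -0.4  5.6]
(427.7, -16.8, 3, -9) -> [ 0.0048 -0.0048  0.2011] [ 0.1 -0.4  5.6]
```

```bash
python3 -m inch '[{"dx":0.005,"dy":-0.0047,"dz":0.06,"ax":0.1,"ay":-0.4,"az":5.6,"fingers":0.1},{"dx":0.005,"dy":-0.0047,"dz":0.12,"ax":0.1,"ay":-0.4,"az":5.6,"fingers":0.1},{"dx":0.005,"dy":-0.0047,"dz":0.17,"ax":0.1,"ay":-0.4,"az":5.6,"fingers":0.1},{"dx":0.0048,"dy":-0.0048,"dz":0.19,"ax":0.1,"ay":-0.4,"az":5.6,"fingers":0.1},{"dx":0.0048,"dy":-0.0048,"dz":0.201,"ax":0.1,"ay":-0.4,"az":5.6,"fingers":0.1},{"dx":0.0048,"dy":-0.0048,"dz":0.201,"ax":0.1,"ay":-0.4,"az":5.6,"fingers":0.1},{"dx":0.0048,"dy":-0.0048,"dz":0.201,"ax":0.1,"ay":-0.4,"az":5.6,"fingers":-1},{"dx":0.0048,"dy":-0.0048,"dz":0.201,"ax":0.1,"ay":-0.4,"az":5.6,"fingers":-1},{"dx":0.0048,"dy":-0.0048,"dz":0.201,"ax":0.1,"ay":-0.4,"az":5.6,"fingers":-1},{"dx":0.0048,"dy":-0.0048,"dz":0.201,"ax":0.1,"ay":-0.4,"az":5.6,"fingers":-1}]' 25; python3 -c "
from h import *
go((600,-10,60,-9),(600,-10,22,-9))"
```

```text
time: 6.1
tool_pos: [0.4279, -0.0169, 0.0034]
tcp_rot: [2.389, 2.039, 0.001]
wrist_force: [0.3, -0.5, 0.4]
width: 0.002
t 6.1 p [427.9 -16.9   3.4] F [ 0.3 -0.5  0.4] w 0.2 q [-0.1   0.    2.29 -0.    0.85  0.06]
(600, -10, 60, -9) -> [ 0.0338  0.169  -0.0565] [ 0.  0. -0.]
(600, -10, 22, -9) -> [ 0.0339  0.1689 -0.0185] [ 0.  0. -0.]
```

```bash
python3 -m inch '[{"dx":0,"dy":0,"dz":-0.03,"ax":0,"ay":0,"az":0,"fingers":0.1},{"dx":0,"dy":-0.05,"dz":-0.06,"ax":0,"ay":0,"az":0,"fingers":0.1},{"dx":0,"dy":-0.05,"dz":-0.08,"ax":0,"ay":0,"az":0,"fingers":0.1},{"dx":0,"dy":-0.05,"dz":-0.08,"ax":0,"ay":0,"az":0,"fingers":0.1}]'; python3 - <<'E'
from h import *
p,d=bot.read_camera("top");s,d2=bot.read_camera("side")
a=cv2.resize(p[220:320,280:420],None,fx=4,fy=4);b=cv2.resize(s[220:320,240:380],None,fx=4,fy=4)
cv2.imwrite("pics/c2.png",np.vstack([a[:300],b[:300]]))
E
```

```text
time: 6.6
tool_pos: [0.3801, -0.0091, 0.0851]
tcp_rot: [2.386, 2.036, 0.006]
wrist_force: [-0.6, -0.2, -0.5]
width: 0.551
```

View pics/c2.png

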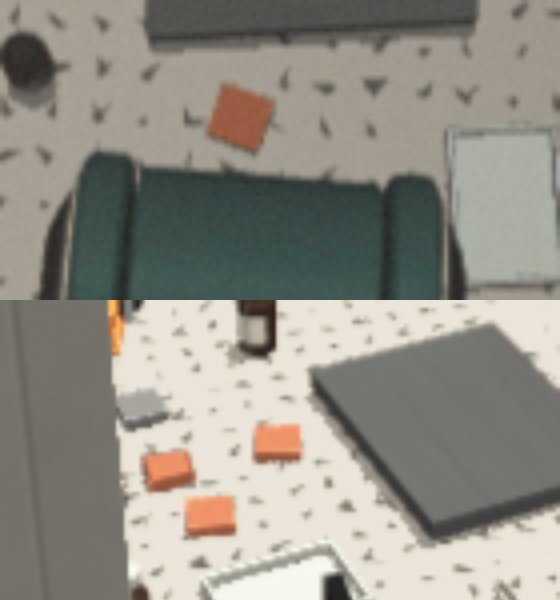

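```bash
cat >> h.py <<'E'
def reds(cam,n=3,show=True):
    ds=[bot.read_camera(cam) for _ in range(n)];p=ds[-1][0];d=np.median([x[1] for x in ds],0);P=cloud(cam,d)
    hsv=cv2.cvtColor(p,cv2.COLOR_BGR2HSV);red=((hsv[...,0]<12)&(hsv[...,1]>100)).astype(np.uint8)
    n,l,s,c=cv2.connectedComponentsWithStats(red)
    for i in range(1,n):
        if s[i,4]<60: continue
        k=cv2.erode((l==i).astype(np.uint8),np.ones((3,3)))>0;T=P[k];T=T[(T[:,2]>-.01)&(T[:,2]<.06)]
        if len(T)<30: continue
        if cam=="side": T=T[T[:,2]>np.percentile(T[:,2],60)-.003]
        pl,sd=plane(T);print(cam,c[i].round(1),s[i,4],"mean",(T.mean(0)*1000).round(1),*rect(T),"plane",pl[:2].round(3),"lean",np.hypot(*pl[:2]).round(3),"sd",sd.round(4))
    return p,P
E
python3 -c "
from h import *
reds('side');reds('top',1)"
```

```text
side [309.1 255.2] 95 mean [498.  -20.3   6.8] [497.9 -19.7] [27.4 20.7] 68.7 plane [0.    0.052] lean 0.052 sd 0.0008
side [281.6 262.3] 102 mean [422.9 -21.8   8.1] [423.1 -20.7] [23.8 22.3] 80.6 plane [ 0.073 -0.026] lean 0.078 sd 0.0006
side [292.2 273.7] 108 mean [432.4 -74.5   7. ] [433.4 -73.9] [26.6 22. ] 70.5 plane [0.01  0.008] lean 0.013 sd 0.0007
top [339.6 249. ] 176 mean [501.9 -15.5   8.4] [502.1 -15.4] [23.4 22.9] 69.4 plane [ 0.005 -0.001] lean 0.005 sd 0.0016
```

```bash
python3 -m inch '[{"dx":0,"dy":0.048,"dz":0.03,"ax":0,"ay":0,"az":0,"fingers":0.1},{"dx":0,"dy":0.048,"dz":0.06,"ax":0,"ay":0,"az":0,"fingers":0.1},{"dx":0,"dy":0.048,"dz":0.06,"ax":0,"ay":0,"az":0,"fingers":0.1}]'; python3 - <<'E'
from h import *
go((427.7,-16.8,3,-9))
s,d2=bot.read_camera("side")
cv2.imwrite("pics/c3.png",cv2.resize(s[170:320,220:420],None,fx=4,fy=4))
c=bot.get_calibration("side");p=c["view"]@np.r_[bot.read_state()["tool_pos"],1];u=c["intrinsics"]@p[:3];print(u[:2]/u[2],(u[:2]/u[2]-[220,170])*4)
E
```

```text
time: 7.28
tool_pos: [0.4217, -0.0162, 0.019]
tcp_rot: [-2.385, -2.035, 0.011]
wrist_force: [-0.2, -0.6, -0.3]
width: 0.556
t 7.28 p [421.7 -16.2  19. ] F [-0.2 -0.6 -0.3] w 47.2 q [-0.1  -0.03  2.28 -0.    0.9   0.06]
(427.7, -16.8, 3, -9) -> [0.0004 0.0061 0.016 ] [-0.6  0.1 -0.1]
[280.80364313 256.8283964 ] [243.21457254 347.31358559]
```

View pics/c3.png

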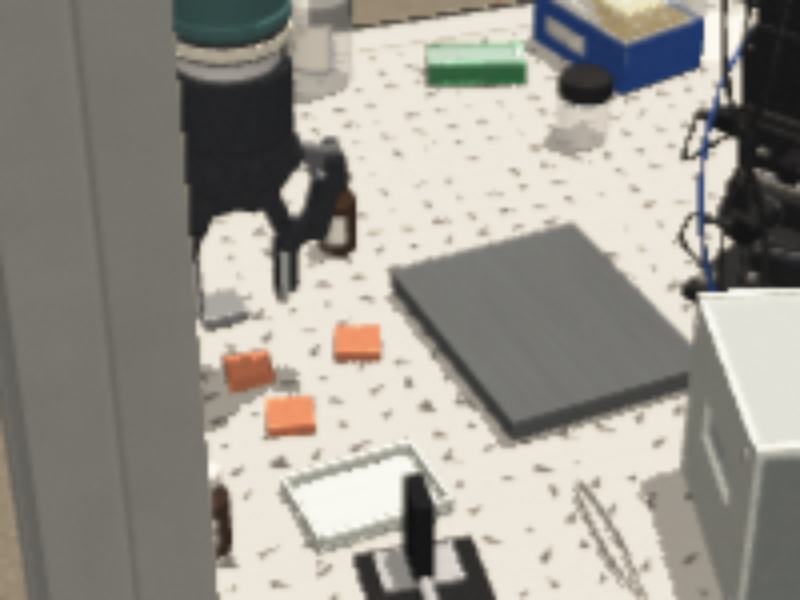

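```bash
python3 - <<'E'
from h import *
s,d=bot.read_camera("side");P=cloud("side",d)
for v in range(222,248,2):
    print(v,[ (tuple((P[v,u]*1000).astype(int)),int(s[v,u].mean())) for u in (288,290,292,294)])
print(bot.read_state()["tool_pos"])
E
```

```text
222 [((np.int64(439), np.int64(-38), np.int64(134)), 37), ((np.int64(445), np.int64(-34), np.int64(130)), 37), ((np.int64(514), np.int64(158), np.int64(0)), 149), ((np.int64(519), np.int64(156), np.int64(-1)), 184)]
224 [((np.int64(439), np.int64(-38), np.int64(128)), 65), ((np.int64(445), np.int64(-35), np.int64(125)), 39), ((np.int64(450), np.int64(-33), np.int64(122)), 37), ((np.int64(458), np.int64(-24), np.int64(115)), 55)]
226 [((np.int64(441), np.int64(-29), np.int64(116)), 149), ((np.int64(446), np.int64(-29), np.int64(115)), 35), ((np.int64(451), np.int64(-32), np.int64(116)), 35), ((np.int64(457), np.int64(-29), np.int64(112)), 39)]
228 [((np.int64(448), np.int64(-8), np.int64(96)), 151), ((np.int64(446), np.int64(-30), np.int64(110)), 37), ((np.int64(450), np.int64(-32), np.int64(110)), 36), ((np.int64(456), np.int64(-31), np.int64(108)), 36)]
230 [((np.int64(445), np.int64(-15), np.int64(95)), 113), ((np.int64(446), np.int64(-30), np.int64(104)), 36), ((np.int64(450), np.int64(-31), np.int64(104)), 37), ((np.int64(455), np.int64(-32), np.int64(103)), 38)]
232 [((np.int64(
[... 1029 characters left out ...]
0), np.int64(73)), 36)]
242 [((np.int64(470), np.int64(68), np.int64(-1)), 224), ((np.int64(446), np.int64(-26), np.int64(66)), 76), ((np.int64(450), np.int64(-27), np.int64(66)), 129), ((np.int64(485), np.int64(62), np.int64(-1)), 186)]
244 [((np.int64(467), np.int64(59), np.int64(-1)), 229), ((np.int64(445), np.int64(-27), np.int64(61)), 75), ((np.int64(449), np.int64(-31), np.int64(62)), 169), ((np.int64(480), np.int64(48), np.int64(2)), 229)]
246 [((np.int64(464), np.int64(51), np.int64(-2)), 229), ((np.int64(469), np.int64(47), np.int64(0)), 229), ((np.int64(474), np.int64(47), np.int64(-1)), 229), ((np.int64(479), np.int64(44), np.int64(-1)), 228)]
[ 0.42430452 -0.01645876  0.02176065]
```

```bash
python3 -m inch '[{"dx":0,"dy":0.03,"dz":0,"ax":-0.6,"ay":0.1,"az":0,"fingers":-1},{"dx":0,"dy":0.05,"dz":0,"ax":-0.6,"ay":0.1,"az":0,"fingers":-1},{"dx":0,"dy":0.05,"dz":0,"ax":-0.6,"ay":0.1,"az":0,"fingers":-1},{"dx":0,"dy":0.05,"dz":0,"ax":-0.6,"ay":0.1,"az":0,"fingers":-1},{"dx":0,"dy":0.05,"dz":0,"ax":-0.6,"ay":0.1,"az":0,"fingers":-1}]'; python3 - <<'E'
from h import *
go()
p0=bot.read_state()["tool_pos"]
s,d=bot.read_camera("side");P=cloud("side",d)
k=(np.linalg.norm(P[...,:2]-p0[:2],axis=-1)<.03)&(P[...,2]>.015)&(s.mean(-1)<190)
z=P[k]*1000;print(len(z),np.percentile(z[:,2],[0,1,3,5,10]))
lo=z[z[:,2]<np.percentile(z[:,2],8)];print(lo.mean(0),lo.min(0),lo.max(0))
v,u=np.where(k);print(u.min(),u.max(),v.min(),v.max())
st()
E
```

```text
time: 8.0
tool_pos: [0.4727, -0.0241, 0.0217]
tcp_rot: [2.387, 2.037, 0.008]
wrist_force: [0.4, 0.3, 0.3]
width: 0.005
t 8.0 p [472.7 -24.1  21.7] F [0.4 0.3 0.3] w 0.4 q [-0.1   0.06  2.19  0.    0.89  0.05]
904 [59.90466627 65.74706754 71.83695117 76.40950379 88.7989069 ]
[467.97762031 -32.73691207  73.65945051] [456.00910074 -38.92632477  59.90466627] [481.03755869 -25.04927685  83.05391632]
281 311 83 243
t 8.05 q [-1.040e-01  5.800e-02  2.189e+00  1.000e-03  8.880e-01  5.300e-02] p [ 0.4728 -0.0242  0.0216] R
 [[ 0.157  0.988  0.007]
 [ 0.988 -0.157  0.   ]
 [ 0.001  0.006 -1.   ]] F [0.3 0.4 0.8] w 0.003
```

```bash
python3 -m inch '[{"dx":-0.02,"dy":0,"dz":0.025,"ax":0.3,"ay":0,"az":0,"fingers":-1},{"dx":-0.02,"dy":0,"dz":0.045,"ax":0.3,"ay":0,"az":0,"fingers":-1},{"dx":-0.02,"dy":0,"dz":0.054,"ax":0.3,"ay":0,"az":0,"fingers":-1},{"dx":-0.02,"dy":0,"dz":0.054,"ax":0.3,"ay":0,"az":0,"fingers":-1}]'; python3 - <<'E'
from h import *
go()
p0=bot.read_state()["tool_pos"]
s,d=bot.read_camera("side");P=cloud("side",d)
cv2.imwrite("pics/c4.png",cv2.resize(s[200:320,240:400],None,fx=5,fy=5))
k=(np.linalg.norm(P[...,:2]-p0[:2],axis=-1)<.03)&(P[...,2]>.004)&(s.mean(-1)<150)
z=P[k]*1000;print(len(z),np.percentile(z[:,2],[0,1,3,5,10]))
E
```

```text
time: 8.55
tool_pos: [0.4691, -0.0437, -0.0329]
tcp_rot: [-2.389, -2.039, -0.001]
wrist_force: [0.8, 0.5, 0.7]
width: 0.001
t 8.55 p [469.1 -43.7 -32.9] F [0.8 0.5 0.7] w 0.1 q [-0.15  0.15  2.22  0.    0.78  0.01]
878 [ 4.53992272  9.14012498 14.04256662 20.75165789 33.12521747]
```

View pics/c4.png

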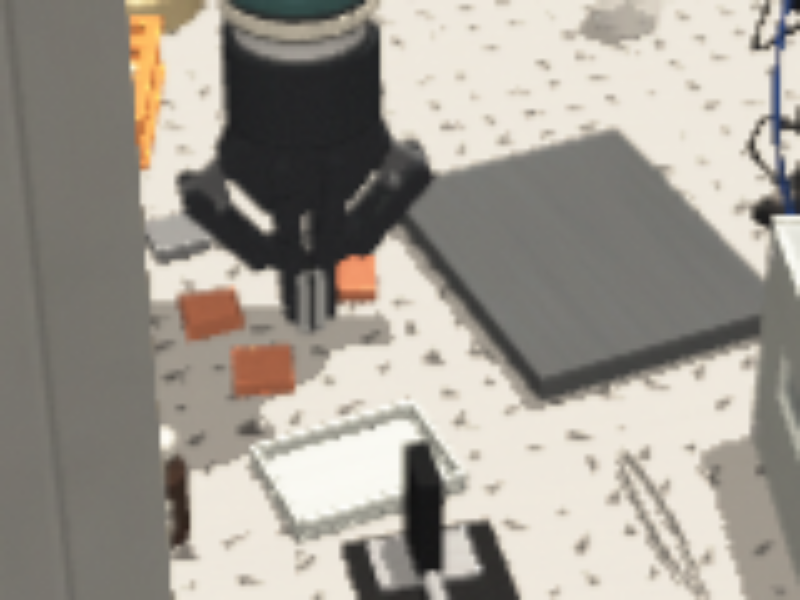

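```bash
python3 -m inch '[{"dx":0,"dy":0,"dz":0.002,"ax":0,"ay":0,"az":0,"fingers":-1},{"dx":0,"dy":0,"dz":0.004,"ax":0,"ay":0,"az":0,"fingers":-1},{"dx":0,"dy":0,"dz":0.004,"ax":0,"ay":0,"az":0,"fingers":-1}]';python3 -m inch '[{"dx":0,"dy":0,"dz":0.001,"ax":0,"ay":0,"az":0,"fingers":-1},{"dx":0,"dy":0,"dz":0.001,"ax":0,"ay":0,"az":0,"fingers":-1}]'
```

```text
time: 8.98
tool_pos: [0.4701, -0.0437, -0.0361]
tcp_rot: [2.389, 2.04, 0.003]
wrist_force: [-0.0, -0.9, -0.2]
width: 0.004
time: 9.22
tool_pos: [0.4701, -0.0437, -0.0371]
tcp_rot: [2.389, 2.04, 0.003]
wrist_force: [0.0, -0.2, -0.6]
width: -0.003
```

```bash
python3 -m inch '[{"dx":0,"dy":0,"dz":0.0015,"ax":0,"ay":0,"az":0,"fingers":-1},{"dx":0,"dy":0,"dz":0.0015,"ax":0,"ay":0,"az":0,"fingers":-1}]';python3 -m inch '[{"dx":0,"dy":0,"dz":0.0015,"ax":0,"ay":0,"az":0,"fingers":-1},{"dx":0,"dy":0,"dz":0.0015,"ax":0,"ay":0,"az":0,"fingers":-1}]'
```

```text
time: 9.48
tool_pos: [0.4703, -0.0437, -0.0381]
tcp_rot: [2.389, 2.04, 0.003]
wrist_force: [-1.1, -0.1, 5.1]
width: 0.0
time: 9.72
tool_pos: [0.4703, -0.0437, -0.0382]
tcp_rot: [-2.389, -2.04, -0.002]
wrist_force: [-6.2, 0.5, 15.1]
width: 0.003
```

```bash
python3 - <<'E'
s=open('h.py').read()
s=s.replace('Rc=R.from_rotvec(s["tcp_rot"]).as_matrix();p=s["tool_pos"]\n','Rc=R.from_rotvec(s["tcp_rot"]).as_matrix();p=s["tool_pos"]-.038*Rc[:,2]  # tips sit 38 mm short of reported TCP\n')
s=s.replace('d=Rc.T@(np.array(t[:3])/1000-p)','d=Rc.T@(np.array(t[:3])/1000+.038*Rt[:,2]-p-.038*Rc[:,2])')
open('h.py','w').write(s)
E
python3 -c "
from h import *
go((469,-44,50,-9),(427.7,-16.8,50,-9),(427.7,-16.8,2,-9))"
```

```text
t 9.72 p [ 4.703e+02 -4.380e+01 -2.000e-01] F [-6.2  0.5 15.1] w 0.3 q [-0.15  0.16  2.22  0.    0.76  0.01]
(469, -44, 50, -9) -> [-0.0004 -0.0012 -0.0502] [ 0.  -0.1 -0. ]
(427.7, -16.8, 50, -9) -> [ 0.02   -0.0463 -0.0502] [ 0.  -0.1 -0. ]
(427.7, -16.8, 2, -9) -> [ 0.0199 -0.0463 -0.0022] [ 0.  -0.1 -0. ]
```

```bash
python3 -m inch '[{"dx":0,"dy":0,"dz":-0.03,"ax":0,"ay":0,"az":0,"fingers":0.1},{"dx":0.0,"dy":0,"dz":-0.05,"ax":0,"ay":0,"az":0,"fingers":0.1},{"dx":0.02,"dy":-0.0463,"dz":-0.05,"ax":0,"ay":0,"az":0,"fingers":0.1},{"dx":0.02,"dy":-0.0463,"dz":-0.05,"ax":0,"ay":0,"az":0,"fingers":0.1},{"dx":0.02,"dy":-0.0463,"dz":-0.025,"ax":0,"ay":0,"az":0,"fingers":0.1},{"dx":0.02,"dy":-0.0463,"dz":-0.0022,"ax":0,"ay":0,"az":0,"fingers":0.1},{"dx":0.02,"dy":-0.0463,"dz":-0.0022,"ax":0,"ay":0,"az":0,"fingers":0.1},{"dx":0.02,"dy":-0.0463,"dz":-0.0022,"ax":0,"ay":0,"az":0,"fingers":-1},{"dx":0.02,"dy":-0.0463,"dz":-0.0022,"ax":0,"ay":0,"az":0,"fingers":-1},{"dx":0.02,"dy":-0.0463,"dz":-0.0022,"ax":0,"ay":0,"az":0,"fingers":-1},{"dx":0.02,"dy":-0.0463,"dz":-0.0022,"ax":0,"ay":0,"az":0,"fingers":-1},{"dx":0.02,"dy":-0.0463,"dz":-0.03,"ax":0,"ay":0,"az":0,"fingers":-1},{"dx":0.02,"dy":-0.0463,"dz":-0.06,"ax":0,"ay":0,"az":0,"fingers":-1},{"dx":0.02,"dy":-0.0463,"dz":-0.06,"ax":0,"ay":0,"az":0,"fingers":-1}]' 25; python3 -c "
from h import *
go((600,-10,60,-9),(600,-10,23.5,-9))"
```

```text
time: 11.48
tool_pos: [0.4305, -0.0171, 0.0243]
tcp_rot: [2.386, 2.037, 0.009]
wrist_force: [-0.6, 0.5, -1.7]
width: 0.339
t 11.47 p [430.3 -17.1  62.3] F [-0.6  0.5 -1.7] w 28.8 q [-0.1  -0.03  2.27  0.    0.89  0.06]
(600, -10, 60, -9) -> [0.0335 0.1663 0.0035] [ 0.4 -0.1 -0. ]
(600, -10, 23.5, -9) -> [0.0335 0.166  0.04  ] [ 0.4 -0.1 -0. ]
```

```bash
python3 -m inch '[{"dx":0.01,"dy":0.055,"dz":0,"ax":0,"ay":0,"az":0,"fingers":-1},{"dx":0.02,"dy":0.11,"dz":0,"ax":0.4,"ay":0,"az":0,"fingers":-1},{"dx":0.0335,"dy":0.166,"dz":0.0035,"ax":0.4,"ay":-0.1,"az":0,"fingers":-1},{"dx":0.0335,"dy":0.166,"dz":0.02,"ax":0.4,"ay":-0.1,"az":0,"fingers":-1},{"dx":0.0335,"dy":0.166,"dz":0.036,"ax":0.4,"ay":-0.1,"az":0,"fingers":-1},{"dx":0.0335,"dy":0.166,"dz":0.04,"ax":0.4,"ay":-0.1,"az":0,"fingers":-1},{"dx":0.0335,"dy":0.166,"dz":0.041,"ax":0.4,"ay":-0.1,"az":0,"fingers":-1},{"dx":0.0335,"dy":0.166,"dz":0.041,"ax":0.4,"ay":-0.1,"az":0,"fingers":0.1},{"dx":0.0335,"dy":0.166,"dz":0.041,"ax":0.4,"ay":-0.1,"az":0,"fingers":0.1},{"dx":0.0335,"dy":0.166,"dz":0.041,"ax":0.4,"ay":-0.1,"az":0,"fingers":0.1},{"dx":0.0335,"dy":0.166,"dz":0.02,"ax":0.4,"ay":-0.1,"az":0,"fingers":0.1},{"dx":0.0335,"dy":0.166,"dz":0.0,"ax":0.4,"ay":-0.1,"az":0,"fingers":0.1},{"dx":0.0335,"dy":0.166,"dz":0.0,"ax":0.4,"ay":-0.1,"az":0,"fingers":0.1}]' 25; python3 -c "
from h import *
go((502.2,-15.5,50,-19.6),(502.2,-15.5,2,-19.6))
reds('side',1)"
```

```text
time: 13.1
tool_pos: [0.602, -0.0101, 0.028]
tcp_rot: [2.387, 2.038, 0.005]
wrist_force: [0.0, 0.7, -0.2]
width: 0.553
t 13.1 p [601.8 -10.1  66. ] F [ 0.   0.7 -0.2] w 47.0 q [-0.06  0.28  1.91 -0.    0.95  0.1 ]
(502.2, -15.5, 50, -19.6) -> [-0.021  -0.0978  0.0155] [ 0.3 -0.  10.6]
(502.2, -15.5, 2, -19.6) -> [-0.021  -0.098   0.0635] [ 0.3 -0.  10.6]
side [342.3 239.6] 100 mean [593.1 -15.   28.2] [592.7 -15.1] [27.1 22.7] 83.2 plane [ 0.032 -0.026] lean 0.041 sd 0.0011
side [309.1 255.1] 96 mean [498.2 -19.9   6.8] [498.1 -19.1] [27.  20.8] 69.1 plane [ 0.009 -0.004] lean 0.009 sd 0.001
side [292.4 273.7] 108 mean [432.7 -75.    7.2] [432.5 -73. ] [28.  22.1] 75.6 plane [-0.029 -0.029] lean 0.042 sd 0.0008
```

```bash
python3 -m inch '[{"dx":-0.01,"dy":-0.05,"dz":0.0,"ax":0.3,"ay":0,"az":5,"fingers":0.1},{"dx":-0.021,"dy":-0.098,"dz":0.01,"ax":0.3,"ay":0,"az":10.6,"fingers":0.1},{"dx":-0.021,"dy":-0.098,"dz":0.035,"ax":0.3,"ay":0,"az":10.6,"fingers":0.1},{"dx":-0.021,"dy":-0.098,"dz":0.058,"ax":0.3,"ay":0,"az":10.6,"fingers":0.1},{"dx":-0.021,"dy":-0.098,"dz":0.0635,"ax":0.3,"ay":0,"az":10.6,"fingers":0.1},{"dx":-0.021,"dy":-0.098,"dz":0.0635,"ax":0.3,"ay":0,"az":10.6,"fingers":0.1},{"dx":-0.021,"dy":-0.098,"dz":0.0635,"ax":0.3,"ay":0,"az":10.6,"fingers":-1},{"dx":-0.021,"dy":-0.098,"dz":0.0635,"ax":0.3,"ay":0,"az":10.6,"fingers":-1},{"dx":-0.021,"dy":-0.098,"dz":0.0635,"ax":0.3,"ay":0,"az":10.6,"fingers":-1},{"dx":-0.021,"dy":-0.098,"dz":0.0635,"ax":0.3,"ay":0,"az":10.6,"fingers":-1},{"dx":-0.021,"dy":-0.098,"dz":0.03,"ax":0.3,"ay":0,"az":10.6,"fingers":-1},{"dx":-0.021,"dy":-0.098,"dz":0.0,"ax":0.3,"ay":0,"az":10.6,"fingers":-1},{"dx":-0.021,"dy":-0.098,"dz":0.0,"ax":0.3,"ay":0,"az":10.6,"fingers":-1}]' 25; python3 -c "
from h import *
go((600,-60,60,-9),(600,-60,22.5,-9))"
```

```text
time: 14.78
tool_pos: [0.5032, -0.0157, 0.0289]
tcp_rot: [2.567, 1.81, 0.004]
wrist_force: [0.8, 0.2, -0.8]
width: 0.342
t 14.78 p [503.1 -15.7  66.9] F [ 0.8  0.2 -0.8] w 29.1 q [-0.08  0.11  2.12  0.    0.91  0.26]
(600, -60, 60, -9) -> [-0.0093  0.106   0.0071] [  0.1  -0.1 -10.6]
(600, -60, 22.5, -9) -> [-0.0093  0.106   0.0446] [  0.1  -0.1 -10.6]
```

```bash
python3 -m inch '[{"dx":-0.005,"dy":0.05,"dz":0,"ax":0,"ay":0,"az":-5,"fingers":-1},{"dx":-0.0093,"dy":0.106,"dz":0.005,"ax":0.1,"ay":-0.1,"az":-10.6,"fingers":-1},{"dx":-0.0093,"dy":0.106,"dz":0.025,"ax":0.1,"ay":-0.1,"az":-10.6,"fingers":-1},{"dx":-0.0093,"dy":0.106,"dz":0.04,"ax":0.1,"ay":-0.1,"az":-10.6,"fingers":-1},{"dx":-0.0093,"dy":0.106,"dz":0.0446,"ax":0.1,"ay":-0.1,"az":-10.6,"fingers":-1},{"dx":-0.0093,"dy":0.106,"dz":0.0446,"ax":0.1,"ay":-0.1,"az":-10.6,"fingers":-1},{"dx":-0.0093,"dy":0.106,"dz":0.0446,"ax":0.1,"ay":-0.1,"az":-10.6,"fingers":0.1},{"dx":-0.0093,"dy":0.106,"dz":0.0446,"ax":0.1,"ay":-0.1,"az":-10.6,"fingers":0.1},{"dx":-0.0093,"dy":0.106,"dz":0.0446,"ax":0.1,"ay":-0.1,"az":-10.6,"fingers":0.1},{"dx":-0.0093,"dy":0.106,"dz":0.02,"ax":0.1,"ay":-0.1,"az":-10.6,"fingers":0.1},{"dx":-0.0093,"dy":0.106,"dz":0.0,"ax":0.1,"ay":-0.1,"az":-10.6,"fingers":0.1},{"dx":-0.0093,"dy":0.106,"dz":0.0,"ax":0.1,"ay":-0.1,"az":-10.6,"fingers":0.1}]' 25; python3 -c "
from h import *
go((437,-69.8,50,-16.1),(437,-69.8,2,-16.1))
reds('side',1)"
```

```text
time: 16.27
tool_pos: [0.6023, -0.0603, 0.0317]
tcp_rot: [2.386, 2.037, 0.005]
wrist_force: [0.4, 0.5, 0.2]
width: 0.548
t 16.27 p [602.1 -60.3  69.7] F [0.4 0.5 0.2] w 46.5 q [-0.14  0.28  1.91 -0.    0.95  0.02]
(437, -69.8, 50, -16.1) -> [-0.0353 -0.1619  0.0188] [0.3 0.  7.1]
(437, -69.8, 2, -16.1) -> [-0.0353 -0.1622  0.0668] [0.3 0.  7.1]
side [342.2 239.9] 93 mean [591.7 -17.2  28.1] [591.2 -15.1] [21.  28.7] 40.3 plane [ 0.028 -0.066] lean 0.072 sd 0.0006
side [350.5 250. ] 111 mean [594.2 -63.9  26.6] [593.8 -63.8] [26.5 25.3] 83.6 plane [0.007 0.021] lean 0.022 sd 0.0005
side [292.3 273.7] 106 mean [433.5 -73.8   7.3] [432.  -74.4] [28.3 19.8] 70.4 plane [-0.026  0.004] lean 0.027 sd 0.0013
```

Next, tile C.

```bash
python3 -m inch '[{"dx":-0.01,"dy":-0.055,"dz":0.0,"ax":0.3,"ay":0,"az":3,"fingers":0.1},{"dx":-0.02,"dy":-0.11,"dz":0.0,"ax":0.3,"ay":0,"az":7.1,"fingers":0.1},{"dx":-0.0353,"dy":-0.162,"dz":0.01,"ax":0.3,"ay":0,"az":7.1,"fingers":0.1},{"dx":-0.0353,"dy":-0.162,"dz":0.035,"ax":0.3,"ay":0,"az":7.1,"fingers":0.1},{"dx":-0.0353,"dy":-0.162,"dz":0.06,"ax":0.3,"ay":0,"az":7.1,"fingers":0.1},{"dx":-0.0353,"dy":-0.162,"dz":0.0668,"ax":0.3,"ay":0,"az":7.1,"fingers":0.1},{"dx":-0.0353,"dy":-0.162,"dz":0.0668,"ax":0.3,"ay":0,"az":7.1,"fingers":0.1},{"dx":-0.0353,"dy":-0.162,"dz":0.0668,"ax":0.3,"ay":0,"az":7.1,"fingers":-1},{"dx":-0.0353,"dy":-0.162,"dz":0.0668,"ax":0.3,"ay":0,"az":7.1,"fingers":-1},{"dx":-0.0353,"dy":-0.162,"dz":0.0668,"ax":0.3,"ay":0,"az":7.1,"fingers":-1},{"dx":-0.0353,"dy":-0.162,"dz":0.0668,"ax":0.3,"ay":0,"az":7.1,"fingers":-1},{"dx":-0.0353,"dy":-0.162,"dz":0.03,"ax":0.3,"ay":0,"az":7.1,"fingers":-1},{"dx":-0.0353,"dy":-0.162,"dz":0.0,"ax":0.3,"ay":0,"az":7.1,"fingers":-1},{"dx":-0.0353,"dy":-0.162,"dz":0.0,"ax":0.3,"ay":0,"az":7.1,"fingers":-1}]' 25; python3 -c "
from h import *
go((600,-110,60,-9),(600,-110,22.5,-9))"
```

```text
time: 18.08
tool_pos: [0.438, -0.0701, 0.0321]
tcp_rot: [2.509, 1.886, 0.003]
wrist_force: [1.3, 1.1, -0.5]
width: 0.341
t 18.07 p [437.8 -70.1  70.1] F [ 1.3  1.1 -0.5] w 29.0 q [-0.21 -0.01  2.24 -0.    0.91  0.07]
(600, -110, 60, -9) -> [0.0067 0.1667 0.0107] [ 0.2  0.  -7.1]
(600, -110, 22.5, -9) -> [0.0067 0.1666 0.0482] [ 0.2  0.  -7.1]
```

```bash
python3 -m inch '[{"dx":0.002,"dy":0.055,"dz":0,"ax":0,"ay":0,"az":-3,"fingers":-1},{"dx":0.004,"dy":0.11,"dz":0,"ax":0.2,"ay":0,"az":-7.1,"fingers":-1},{"dx":0.0067,"dy":0.1667,"dz":0.005,"ax":0.2,"ay":0,"az":-7.1,"fingers":-1},{"dx":0.0067,"dy":0.1667,"dz":0.025,"ax":0.2,"ay":0,"az":-7.1,"fingers":-1},{"dx":0.0067,"dy":0.1667,"dz":0.043,"ax":0.2,"ay":0,"az":-7.1,"fingers":-1},{"dx":0.0067,"dy":0.1667,"dz":0.0482,"ax":0.2,"ay":0,"az":-7.1,"fingers":-1},{"dx":0.0067,"dy":0.1667,"dz":0.0482,"ax":0.2,"ay":0,"az":-7.1,"fingers":-1},{"dx":0.0067,"dy":0.1667,"dz":0.0482,"ax":0.2,"ay":0,"az":-7.1,"fingers":0.1},{"dx":0.0067,"dy":0.1667,"dz":0.0482,"ax":0.2,"ay":0,"az":-7.1,"fingers":0.1},{"dx":0.0067,"dy":0.1667,"dz":0.0482,"ax":0.2,"ay":0,"az":-7.1,"fingers":0.1},{"dx":0.0067,"dy":0.1667,"dz":0.02,"ax":0.2,"ay":0,"az":-7.1,"fingers":-1},{"dx":0.0067,"dy":0.13,"dz":-0.02,"ax":0.2,"ay":0,"az":-7.1,"fingers":-1},{"dx":0.0067,"dy":0.08,"dz":-0.03,"ax":0.2,"ay":0,"az":-7.1,"fingers":-1},{"dx":0.0067,"dy":0.03,"dz":-0.03,"ax":0.2,"ay":0,"az":-7.1,"fingers":-1},{"dx":0.0067,"dy":-0.02,"dz":-0.03,"ax":0.2,"ay":0,"az":-7.1,"fingers":-1},{"dx":0.0067,"dy":-0.02,"dz":-0.03,"ax":0.2,"ay":0,"az":-7.1,"fingers":-1}]' 25; python3 -c "
from h import *
p,P=reds('side',4)
reds('top',4)
cv2.imwrite('pics/c5.png',cv2.resize(p[200:300,280:440],None,fx=5,fy=5))
# plate reference
m=bot.masks_of('top','flat_plate')
go()"
```

```text
time: 20.08
tool_pos: [0.4158, -0.0569, 0.0606]
tcp_rot: [-2.387, -2.039, 0.004]
wrist_force: [0.8, -0.5, -0.7]
width: 0.002
side [342.3 239.6] 101 mean [593.3 -15.2  27.7] [594.3 -12.5] [26.  24.3] 82.1 plane [ 0.083 -0.034] lean 0.09 sd 0.0008
side [350.5 249.9] 111 mean [593.8 -64.3  26.9] [594.1 -63.7] [25. 25.] 79.0 plane [-0.024  0.016] lean 0.029 sd 0.0004
side [359.1 261.1] 123 mean [ 594.1 -113.2   26.9] [ 594.1 -113.4] [25.8 25.8] 77.9 plane [0.009 0.035] lean 0.036 sd 0.0008
top [336.5 203.5] 180 mean [598.4  -9.8  29. ] [598.6  -9.8] [23.7 24.3] 78.3 plane [ 0.062 -0.07 ] lean 0.094 sd 0.0005
top [359.3 203.1] 194 mean [598.8 -59.1  28. ] [598.8 -59.2] [24.8 26.1] 81.0 plane [ 0.008 -0.   ] lean 0.008 sd 0.0008
top [382.8 203. ] 196 mean [ 598.4 -109.9   28. ] [ 598.7 -109.8] [25.3 25.9] 81.2 plane [0.012 0.006] lean 0.013 sd 0.001
t 20.52 p [421.3 -58.3 100.1] F [-0.2 -0.2  0.7] w -0.1 q [-0.2  -0.09  2.25 -0.    0.99 -0.04]
```

View pics/c5.png

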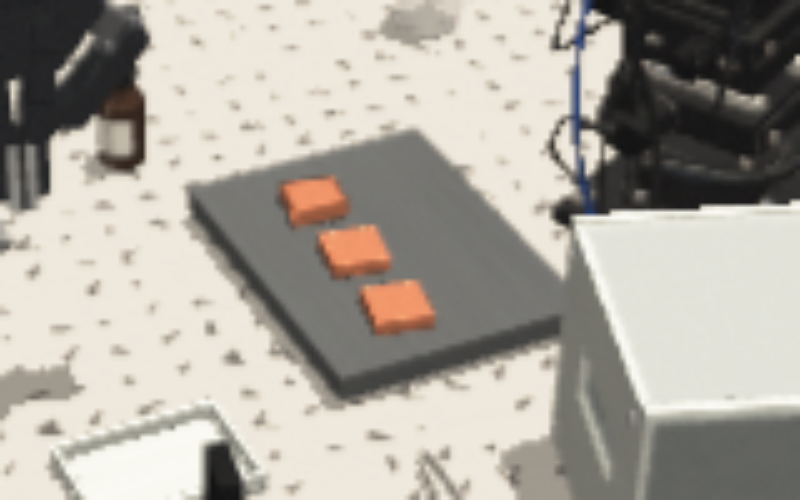

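```bash
python3 -c "
from h import *
go((612.5,-27,50,-9),(612.5,-27,27.5,-9),(600.5,-10,60,-9),(600.5,-10,25,-9))"
```

```text
t 20.52 p [421.3 -58.3 100.1] F [-0.2 -0.2  0.7] w -0.1 q [-0.2  -0.09  2.25 -0.    0.99 -0.04]
(612.5, -27, 50, -9) -> [0.061  0.1839 0.0501] [ 0.  0. -0.]
(612.5, -27, 27.5, -9) -> [0.061  0.1839 0.0726] [ 0.  0. -0.]
(600.5, -10, 60, -9) -> [0.0759 0.1694 0.0401] [ 0.  0. -0.]
(600.5, -10, 25, -9) -> [0.0759 0.1694 0.0751] [ 0.  0. -0.]
```

```bash
python3 -m inch '[{"dx":0.02,"dy":0.055,"dz":0,"ax":0,"ay":0,"az":0,"fingers":-1},{"dx":0.04,"dy":0.11,"dz":0,"ax":0,"ay":0,"az":0,"fingers":-1},{"dx":0.061,"dy":0.165,"dz":0.01,"ax":0,"ay":0,"az":0,"fingers":-1},{"dx":0.061,"dy":0.184,"dz":0.045,"ax":0,"ay":0,"az":0,"fingers":-1},{"dx":0.061,"dy":0.184,"dz":0.063,"ax":0,"ay":0,"az":0,"fingers":-1},{"dx":0.061,"dy":0.184,"dz":0.067,"ax":0,"ay":0,"az":0,"fingers":-1},{"dx":0.061,"dy":0.184,"dz":0.069,"ax":0,"ay":0,"az":0,"fingers":-1},{"dx":0.061,"dy":0.184,"dz":0.071,"ax":0,"ay":0,"az":0,"fingers":-1},{"dx":0.061,"dy":0.184,"dz":0.0725,"ax":0,"ay":0,"az":0,"fingers":-1},{"dx":0.061,"dy":0.184,"dz":0.0725,"ax":0,"ay":0,"az":0,"fingers":-1}]';python3 -c "
from h import *
go();reds('side',4)"
```

```text
time: 21.78
tool_pos: [0.6131, -0.0271, -0.0096]
tcp_rot: [2.388, 2.039, 0.001]
wrist_force: [-0.3, -0.2, 1.1]
width: 0.003
t 21.77 p [613.  -27.1  28.4] F [-0.3 -0.2  1.1] w 0.3 q [-0.08  0.35  1.91 -0.    0.89  0.07]
side [342.1 239.9] 94 mean [592.1 -15.4  27.6] [591.8 -15.3] [25.3 21. ] 86.8 plane [-0.093  0.085] lean 0.126 sd 0.0005
side [350.5 249.9] 111 mean [593.6 -63.1  26.9] [594.4 -62.3] [24.9 24.5] 79.1 plane [-0.011 -0.029] lean 0.031 sd 0.0005
side [359.1 261.1] 123 mean [ 594.1 -113.3   27. ] [ 594.4 -113.4] [26.3 24.8] 80.3 plane [ 0.011 -0.013] lean 0.017 sd 0.0006
```

```bash
python3 -m inch '[{"dx":0,"dy":0,"dz":-0.03,"ax":0,"ay":0,"az":0,"fingers":0.1},{"dx":0.0148,"dy":-0.0152,"dz":-0.035,"ax":0,"ay":0,"az":0,"fingers":0.1},{"dx":0.0148,"dy":-0.0152,"dz":-0.035,"ax":0,"ay":0,"az":0,"fingers":0.1},{"dx":0.0148,"dy":-0.0152,"dz":-0.015,"ax":0,"ay":0,"az":0,"fingers":0.1},{"dx":0.0148,"dy":-0.0152,"dz":0.0055,"ax":0,"ay":0,"az":0,"fingers":0.1},{"dx":0.0148,"dy":-0.0152,"dz":0.0055,"ax":0,"ay":0,"az":0,"fingers":0.1},{"dx":0.0148,"dy":-0.0152,"dz":0.0055,"ax":0,"ay":0,"az":0,"fingers":-1},{"dx":0.0148,"dy":-0.0152,"dz":0.0055,"ax":0,"ay":0,"az":0,"fingers":-1},{"dx":0.0148,"dy":-0.0152,"dz":0.0055,"ax":0,"ay":0,"az":0,"fingers":-1},{"dx":0.0148,"dy":-0.0152,"dz":0.0055,"ax":0,"ay":0,"az":0,"fingers":-1},{"dx":0.0148,"dy":-0.0152,"dz":-0.03,"ax":0,"ay":0,"az":0,"fingers":-1},{"dx":0.0148,"dy":-0.0152,"dz":-0.06,"ax":0,"ay":0,"az":0,"fingers":-1},{"dx":0.0148,"dy":-0.0152,"dz":-0.06,"ax":0,"ay":0,"az":0,"fingers":-1}]' 25; python3 -c "
from h import *
go((456,-158.5,70,1),(456,-158.5,7,1))"
```

```text
time: 23.6
tool_pos: [0.6034, -0.0102, 0.0536]
tcp_rot: [2.385, 2.036, 0.008]
wrist_force: [0.3, -0.4, -0.0]
width: 0.34
t 23.6 p [603.1 -10.2  91.6] F [ 0.3 -0.4 -0. ] w 28.9 q [-0.06  0.25  1.9  -0.    0.99  0.1 ]
(456, -158.5, 70, 1) -> [-0.1696 -0.1225  0.0206] [  0.5   0.  -10. ]
(456, -158.5, 7, 1) -> [-0.1696 -0.123   0.0836] [  0.5   0.  -10. ]
```

```bash
python3 -m inch '[{"dx":-0.045,"dy":-0.035,"dz":0,"ax":0,"ay":0,"az":-3,"fingers":-1},{"dx":-0.09,"dy":-0.07,"dz":0,"ax":0,"ay":0,"az":-7,"fingers":-1},{"dx":-0.13,"dy":-0.1,"dz":0.01,"ax":0.5,"ay":0,"az":-10,"fingers":-1},{"dx":-0.1696,"dy":-0.1227,"dz":0.02,"ax":0.5,"ay":0,"az":-10,"fingers":-1},{"dx":-0.1696,"dy":-0.123,"dz":0.05,"ax":0.5,"ay":0,"az":-10,"fingers":-1},{"dx":-0.1696,"dy":-0.123,"dz":0.077,"ax":0.5,"ay":0,"az":-10,"fingers":-1},{"dx":-0.1696,"dy":-0.123,"dz":0.0836,"ax":0.5,"ay":0,"az":-10,"fingers":-1},{"dx":-0.1696,"dy":-0.123,"dz":0.0836,"ax":0.5,"ay":0,"az":-10,"fingers":-1},{"dx":-0.1696,"dy":-0.123,"dz":0.0836,"ax":0.5,"ay":0,"az":-10,"fingers":-0.15},{"dx":-0.1696,"dy":-0.123,"dz":0.0836,"ax":0.5,"ay":0,"az":-10,"fingers":-0.15},{"dx":-0.1696,"dy":-0.123,"dz":0.06,"ax":0.5,"ay":0,"az":-10,"fingers":-0.15},{"dx":-0.1696,"dy":-0.123,"dz":0.02,"ax":0.5,"ay":0,"az":-10,"fingers":-0.15},{"dx":-0.1696,"dy":-0.123,"dz":0.02,"ax":0.5,"ay":0,"az":-10,"fingers":0.1}]' 25; python3 -c "
from h import *
go((600.5,-110,70,-9),(600.5,-110,25,-9));reds('side',3)"
```

```text
time: 25.22
tool_pos: [0.4594, -0.1599, 0.0368]
tcp_rot: [2.197, 2.235, 0.004]
wrist_force: [0.8, -0.2, 0.1]
width: 0.55
t 25.23 p [ 459.1 -159.8   74.8] F [ 0.8 -0.2  0.1] w 46.8 q [-0.39  0.06  2.15 -0.    0.92 -0.4 ]
(600.5, -110, 70, -9) -> [0.0475 0.1419 0.0057] [ 0.4  0.2 10. ]
(600.5, -110, 25, -9) -> [0.0477 0.1416 0.0507] [ 0.4  0.2 10. ]
side [350.5 249.9] 110 mean [593.5 -63.2  26.6] [594.2 -62.3] [24.5 24.8] 81.3 plane [-0.001  0.018] lean 0.018 sd 0.0005
side [359.1 261.1] 123 mean [ 594.  -113.1   27. ] [ 594.6 -112.2] [25.3 25.7] 80.2 plane [-0.022 -0.006] lean 0.022 sd 0.0007
side [313.2 292.1] 129 mean [ 452.9 -162.4   11.2] [ 453.1 -161.1] [24.7 23.6] 89.9 plane [ 0.095 -0.066] lean 0.115 sd 0.0004
```

```bash
python3 - <<'E'
from h import *
s,d=bot.read_camera("side");P=cloud("side",d)
for v in (40,150,250,350):
    print(v,[tuple((P[v,u]*1000).astype(int).tolist()) for u in range(180,300,12)])
t,d=bot.read_camera("top");P=cloud("top",d)
for u,v in((555,367),(580,373),(610,380),(635,388),(200,380),(100,410)): print(u,v,(P[v,u]*1000).astype(int))
go()
E
```

```text
40 [(244, -126, 582), (189, -636, 691), (197, -639, 691), (204, -640, 690), (213, -637, 689), (221, -639, 689), (229, -639, 688), (1280, 3007, -156), (1374, 2987, -161), (140, -979, 766)]
150 [(449, 2583, -780), (540, 2608, -806), (189, -622, 608), (195, -639, 614), (204, -640, 612), (213, -639, 610), (222, -639, 609), (1044, 2377, -800), (1123, 2325, -793), (1207, 2291, -793)]
250 [(140, -979, 766), (307, 1285, -798), (368, 1262, -800), (427, 1229, -795), (194, -639, 523), (204, -639, 520), (214, -640, 518), (225, -639, 514), (427, 40, 2), (394, -171, 153)]
350 [(132, 582, -799), (179, 561, -797), (200, 85, -328), (272, 517, -791), (320, 504, -798), (192, -640, 404), (204, -640, 399), (217, -638, 392), (228, -640, 389), (343, -299, 0)]
555 367 [ 218 -599 -329]
580 373 [ 216 -597 -178]
610 380 [ 213 -598  -35]
635 388 [ 207 -597   61]
200 380 [232 273  38]
100 410 [  54  818 -801]
t 25.48 p [ 454.5 -158.    69.5] F [-0.1 -0.7 -0.5] w 46.7 q [-0.39  0.06  2.16 -0.    0.92 -0.4 ]
```

```bash
python3 -c "
from h import *
go((600.5,-110,65,-9),(600.5,-110,24,-9))"
```

```text
t 25.48 p [ 454.5 -158.    69.5] F [-0.1 -0.7 -0.5] w 46.7 q [-0.39  0.06  2.16 -0.    0.92 -0.4 ]
(600.5, -110, 65, -9) -> [0.0455 0.1469 0.0042] [-0.2 -0.  10. ]
(600.5, -110, 24, -9) -> [0.0455 0.147  0.0452] [-0.2 -0.  10. ]
```

```bash
python3 -m inch '[{"dx":0.015,"dy":0.055,"dz":0,"ax":0,"ay":0,"az":5,"fingers":0.1},{"dx":0.03,"dy":0.11,"dz":0,"ax":0,"ay":0,"az":10,"fingers":0.1},{"dx":0.0455,"dy":0.147,"dz":0.003,"ax":-0.2,"ay":0,"az":10,"fingers":0.1},{"dx":0.0455,"dy":0.147,"dz":0.02,"ax":-0.2,"ay":0,"az":10,"fingers":0.1},{"dx":0.0455,"dy":0.147,"dz":0.04,"ax":-0.2,"ay":0,"az":10,"fingers":0.1},{"dx":0.0455,"dy":0.147,"dz":0.0452,"ax":-0.2,"ay":0,"az":10,"fingers":0.1},{"dx":0.0455,"dy":0.147,"dz":0.0452,"ax":-0.2,"ay":0,"az":10,"fingers":0.1},{"dx":0.0455,"dy":0.147,"dz":0.0452,"ax":-0.2,"ay":0,"az":10,"fingers":-1},{"dx":0.0455,"dy":0.147,"dz":0.0452,"ax":-0.2,"ay":0,"az":10,"fingers":-1},{"dx":0.0455,"dy":0.147,"dz":0.0452,"ax":-0.2,"ay":0,"az":10,"fingers":-1},{"dx":0.0455,"dy":0.147,"dz":0.0452,"ax":-0.2,"ay":0,"az":10,"fingers":-1},{"dx":0.0455,"dy":0.147,"dz":0.0,"ax":-0.2,"ay":0,"az":10,"fingers":-1},{"dx":0.0455,"dy":0.147,"dz":-0.035,"ax":-0.2,"ay":0,"az":10,"fingers":-1},{"dx":0.0455,"dy":0.147,"dz":-0.035,"ax":-0.2,"ay":0,"az":10,"fingers":-1}]' 25; python3 -c "
from h import *
go((439,-367.4,100,-9.05),(439,-367.4,40,-9.05),(439,-367.4,11.5,-9.05))"
```

```text
time: 27.22
tool_pos: [0.6041, -0.1106, 0.0702]
tcp_rot: [2.384, 2.036, 0.008]
wrist_force: [0.8, -1.9, -0.8]
width: 0.334
t 27.23 p [ 603.8 -110.6  108.2] F [ 0.8 -1.9 -0.8] w 28.4 q [-0.22  0.25  1.86  0.    1.02 -0.06]
(439, -367.4, 100, -9.05) -> [-0.2794 -0.1229  0.0072] [0.5 0.  0. ]
(439, -367.4, 40, -9.05) -> [-0.2794 -0.1234  0.0672] [0.5 0.  0. ]
(439, -367.4, 11.5, -9.05) -> [-0.2794 -0.1236  0.0957] [0.5 0.  0. ]
```

```bash
python3 -m inch '[{"dx":-0.05,"dy":-0.022,"dz":0,"ax":0,"ay":0,"az":0,"fingers":-1},{"dx":-0.1,"dy":-0.044,"dz":0,"ax":0,"ay":0,"az":0,"fingers":-1},{"dx":-0.15,"dy":-0.066,"dz":0,"ax":0,"ay":0,"az":0,"fingers":-1},{"dx":-0.2,"dy":-0.088,"dz":0.005,"ax":0.5,"ay":0,"az":0,"fingers":-1},{"dx":-0.25,"dy":-0.11,"dz":0.007,"ax":0.5,"ay":0,"az":0,"fingers":-1},{"dx":-0.2794,"dy":-0.123,"dz":0.02,"ax":0.5,"ay":0,"az":0,"fingers":-1},{"dx":-0.2794,"dy":-0.1234,"dz":0.05,"ax":0.5,"ay":0,"az":0,"fingers":-1},{"dx":-0.2794,"dy":-0.1234,"dz":0.077,"ax":0.5,"ay":0,"az":0,"fingers":-1},{"dx":-0.2794,"dy":-0.1234,"dz":0.077,"ax":0.5,"ay":0,"az":0,"fingers":-1},{"dx":-0.2794,"dy":-0.1234,"dz":0.077,"ax":0.5,"ay":0,"az":0,"fingers":-1}]' 25; python3 - <<'E'
from h import *
go((439,-367.4,11.5,-9.05))
s,d=bot.read_camera("side")
cv2.imwrite("pics/c6.png",cv2.resize(s[270:390,260:420],None,fx=5,fy=5))
E
```

```text
time: 28.48
tool_pos: [0.4391, -0.3672, -0.0078]
tcp_rot: [-2.388, -2.04, 0.001]
wrist_force: [0.6, 0.5, -0.4]
width: 0.339
t 28.48 p [ 439.1 -367.2   30.2] F [ 0.6  0.5 -0.4] w 28.8 q [-0.74  0.28  1.99 -0.    0.87 -0.58]
(439, -367.4, 11.5, -9.05) -> [-0.0002 -0.      0.0187] [-0. -0.  0.]
```

View pics/c6.png

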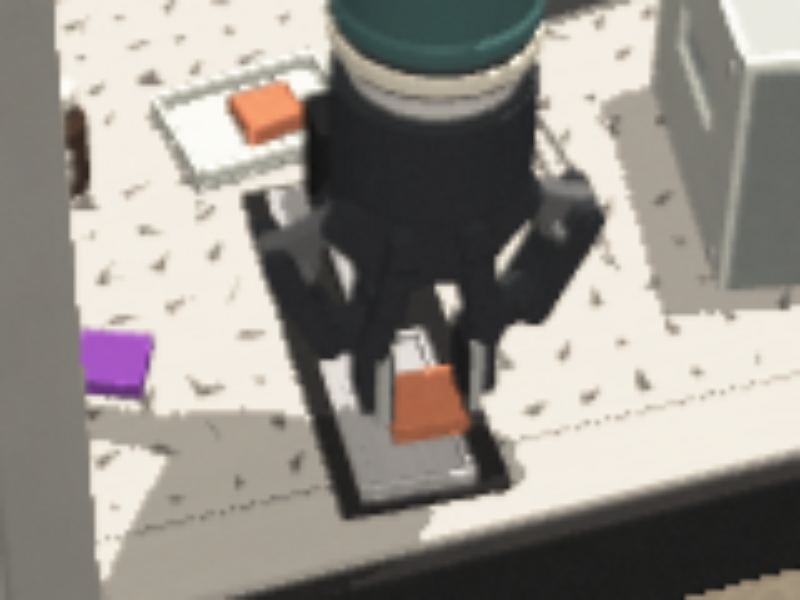

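```bash
python3 -m inch '[{"dx":0,"dy":0,"dz":0.01,"ax":0,"ay":0,"az":0,"fingers":-1},{"dx":0,"dy":0,"dz":0.016,"ax":0,"ay":0,"az":0,"fingers":-1},{"dx":0,"dy":0,"dz":0.0187,"ax":0,"ay":0,"az":0,"fingers":-1},{"dx":0,"dy":0,"dz":0.0187,"ax":0,"ay":0,"az":0,"fingers":-1},{"dx":0,"dy":0,"dz":0.0187,"ax":0,"ay":0,"az":0,"fingers":-1}]' 25; python3 -c "
from h import *
go()"
```

```text
time: 29.15
tool_pos: [0.4407, -0.3684, -0.0236]
tcp_rot: [2.387, 2.039, 0.0]
wrist_force: [-2.4, 2.7, 11.8]
width: 0.332
t 29.15 p [ 440.6 -368.3   14.4] F [-2.4  2.7 11.8] w 28.2 q [-0.74  0.3   2.   -0.    0.84 -0.58]
```

```bash
python3 -m inch '[{"dx":0,"dy":0,"dz":-0.04,"ax":0,"ay":0,"az":0,"fingers":-1},{"dx":0,"dy":0,"dz":-0.08,"ax":0,"ay":0,"az":0,"fingers":-1},{"dx":0.04,"dy":-0.045,"dz":-0.08,"ax":0,"ay":0,"az":0,"fingers":-1},{"dx":0.08,"dy":-0.09,"dz":-0.08,"ax":0,"ay":0,"az":0,"fingers":-1},{"dx":0.12,"dy":-0.12,"dz":-0.08,"ax":0,"ay":0,"az":0,"fingers":-1},{"dx":0.12,"dy":-0.12,"dz":-0.08,"ax":0,"ay":0,"az":0,"fingers":-1}]' 25; python3 - <<'E'
from h import *
go()
t,d=bot.read_camera("top");s,d2=bot.read_camera("side")
a=cv2.resize(t[245:300,420:525],(735,385),interpolation=cv2.INTER_CUBIC);b=cv2.resize(s[200:300,260:407],(735,500))
cv2.imwrite("pics/c7.png",cv2.resize(np.vstack([a,b]),None,fx=.67,fy=.67))
c=bot.get_calibration("top")
def px(p):
    q=c["view"]@np.r_[np.array(p)/1000,1];u=c["intrinsics"]@q[:3];return ((u[:2]/u[2]-[420,245])*7*.67).round(0)
ux=np.array([-.158,-.987]);uy=np.array([.987,-.158]);g=np.array([457.9,-226.4])
for x,y in((84,23),(84,-23),(164,23),(164,-23)): print(x,y,px([*(g+x*ux+y*uy),9]))
E
```

```text
time: 29.9
tool_pos: [0.3377, -0.2275, 0.0545]
tcp_rot: [-2.386, -2.042, 0.001]
wrist_force: [0.1, -1.5, 1.0]
width: 0.332
t 29.9 p [ 337.7 -227.5   92.5] F [ 0.1 -1.5  1. ] w 28.2 q [-0.65 -0.12  2.29 -0.    0.97 -0.5 ]
84 23 [270.  85.]
84 -23 [260. 184.]
164 23 [444. 110.]
164 -23 [434. 209.]
```

View pics/c7.png

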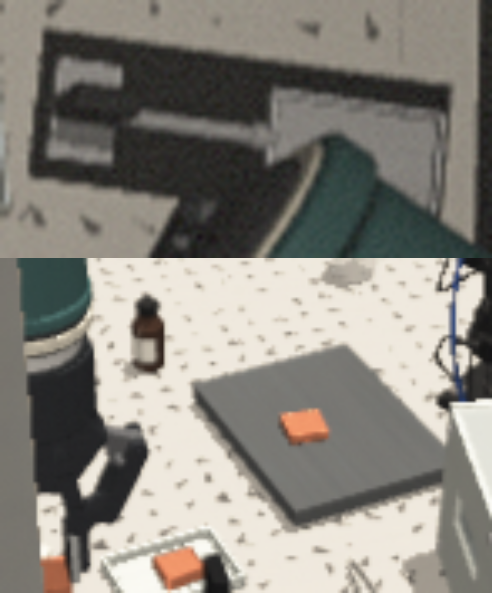

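```bash
python3 - <<'E'
from h import *
P=np.load("P0.npy");t=cv2.imread("pics/t1.png")
# boat footprint via brightness against dark mat (grey>75) inside mat box
g=cv2.cvtColor(t,cv2.COLOR_BGR2GRAY)
sub=g[245:300,420:525];c=bot.get_calibration("top")
K,V=c["intrinsics"],c["view"]
# pan: bright region, x columns >475
th=70
m=(g>th)&(P[...,2]<.02)&(P[...,2]>.002);m[:, :470]=0;m[:,522:]=0;m[:252]=0;m[298:]=0
n,l,s,cc=cv2.connectedComponentsWithStats(m.astype(np.uint8));i=1+s[1:,4].argmax();print(s[i],cc[i])
v,u=np.where(l==i)
# intersect pixel rays with plane z=9 mm
Rm,tt=V[:3,:3],V[:3,3];C=-Rm.T@tt
def ray(u,v,z):
    r=Rm.T@np.array([(u-K[0,2])/K[0,0],(v-K[1,2])/K[1,1],1]);return C+r*(z-C[2])/r[2]
Q=np.array([ray(a,b,.009) for a,b in zip(u,v)]);print(rect(Q),Q.mean(0)*1000)
go((436.2,-368.2,80,-9.05),(436.2,-368.2,30,-9.05))
E
```

```text
[470 264  46  27 888] [494.56981982 276.58220721]
(array([ 438.4, -343.6]), array([98.8, 48.2]), 81.1) [ 437.66955592 -347.64687422    9.        ]
t 30.0 p [ 341.  -231.    94.2] F [ 0.2 -1.  -0.3] w 28.4 q [-0.66 -0.11  2.28 -0.    0.97 -0.5 ]
(436.2, -368.2, 80, -9.05) -> [-0.1206  0.1151  0.015 ] [0.2 0.2 0.1]
(436.2, -368.2, 30, -9.05) -> [-0.1205  0.115   0.065 ] [0.2 0.2 0.1]
```

```bash
python3 -m inch '[{"dx":-0.035,"dy":0.035,"dz":0,"ax":0.2,"ay":0.2,"az":0,"fingers":-1},{"dx":-0.07,"dy":0.07,"dz":0,"ax":0.2,"ay":0.2,"az":0,"fingers":-1},{"dx":-0.1,"dy":0.1,"dz":0.01,"ax":0.2,"ay":0.2,"az":0,"fingers":-1},{"dx":-0.121,"dy":0.115,"dz":0.03,"ax":0.2,"ay":0.2,"az":0,"fingers":-1},{"dx":-0.121,"dy":0.115,"dz":0.065,"ax":0.2,"ay":0.2,"az":0,"fingers":-1},{"dx":-0.121,"dy":0.115,"dz":0.065,"ax":0.2,"ay":0.2,"az":0,"fingers":-1},{"dx":-0.121,"dy":0.115,"dz":0.065,"ax":0.2,"ay":0.2,"az":0,"fingers":-1}]' 25; python3 - <<'E'
from h import *
go((435.8,-368.6,16,-9.05),(435.8,-368.6,12,-9.05))
s,d=bot.read_camera("side")
cv2.imwrite("pics/c8.png",cv2.resize(s[310:380,310:380],None,fx=8,fy=8,interpolation=cv2.INTER_CUBIC))
P=cloud("side",d);hsv=cv2.cvtColor(s,cv2.COLOR_BGR2HSV);k=(hsv[...,0]<12)&(hsv[...,1]>100)&(P[...,1]<-.33)
Q=P[k]*1000;print(len(Q),Q.mean(0),np.percentile(Q[:,2],[2,50,98]))
E
```

```text
time: 30.88
tool_pos: [0.4367, -0.3695, -0.0076]
tcp_rot: [2.388, 2.041, 0.001]
wrist_force: [-0.3, -0.1, 0.5]
width: 0.337
t 30.88 p [ 436.7 -369.6   30.4] F [-0.3 -0.1  0.5] w 28.7 q [-0.75  0.28  2.    0.    0.87 -0.59]
(435.8, -368.6, 16, -9.05) -> [ 0.0008 -0.0011  0.0144] [ 0.  -0.   0.1]
(435.8, -368.6, 12, -9.05) -> [ 0.0008 -0.0011  0.0184] [ 0.  -0.   0.1]
195 [ 434.50662237 -376.75572752   36.56470575] [26.57255514 33.34107991 36.72535601]
```

View pics/c8.png

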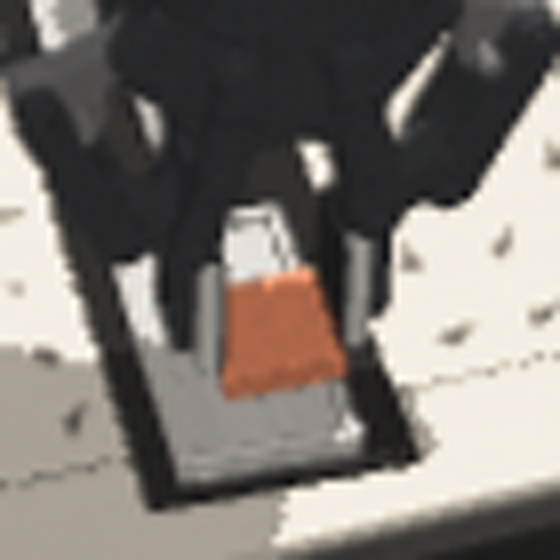

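```bash
python3 -m inch '[{"dx":0.0008,"dy":-0.003,"dz":0.005,"ax":0,"ay":0,"az":0,"fingers":-1},{"dx":0.0008,"dy":-0.003,"dz":0.01,"ax":0,"ay":0,"az":0,"fingers":-1},{"dx":0.0008,"dy":-0.003,"dz":0.014,"ax":0,"ay":0,"az":0,"fingers":-1},{"dx":0.0008,"dy":-0.003,"dz":0.0145,"ax":0,"ay":0,"az":0,"fingers":-1},{"dx":0.0008,"dy":-0.003,"dz":0.0145,"ax":0,"ay":0,"az":0,"fingers":-1}]' 20; python3 - <<'E'
from h import *
go()
s,d=bot.read_camera("side")
cv2.imwrite("pics/c9.png",cv2.resize(s[310:380,310:380],None,fx=8,fy=8,interpolation=cv2.INTER_CUBIC))
P=cloud("side",d);hsv=cv2.cvtColor(s,cv2.COLOR_BGR2HSV);k=(hsv[...,0]<12)&(hsv[...,1]>100)&(P[...,1]<-.33)
Q=P[k]*1000;print(len(Q),Q.mean(0),np.percentile(Q[:,2],[2,50,98]))
E
```

```text
time: 31.55
tool_pos: [0.4343, -0.3685, -0.0214]
tcp_rot: [2.387, 2.041, 0.001]
wrist_force: [0.1, -0.7, 0.8]
width: 0.332
t 31.55 p [ 434.3 -368.5   16.6] F [ 0.1 -0.7  0.8] w 28.2 q [-0.75  0.29  2.01  0.    0.84 -0.59]
189 [ 433.64640494 -372.37283064   18.87794559] [12.05039726 19.35245077 22.58391995]
```

View pics/c9.png

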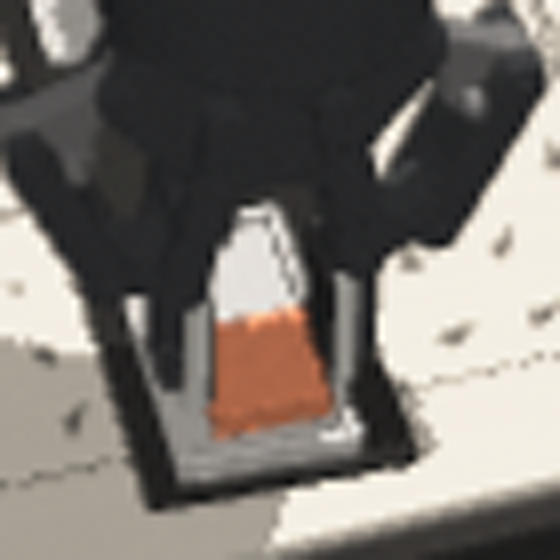

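```bash
python3 -m inch '[{"dx":0,"dy":0,"dz":0.0015,"ax":0,"ay":0,"az":0,"fingers":-1},{"dx":0,"dy":0,"dz":0.003,"ax":0,"ay":0,"az":0,"fingers":-1},{"dx":0,"dy":0,"dz":0.003,"ax":0,"ay":0,"az":0,"fingers":-1}]' 20
```

```text
time: 31.98
tool_pos: [0.4343, -0.3685, -0.0245]
tcp_rot: [2.387, 2.041, 0.001]
wrist_force: [0.1, 0.2, 0.0]
width: 0.338
```

```bash
python3 -m inch '[{"dx":0,"dy":0,"dz":0.001,"ax":0,"ay":0,"az":0,"fingers":-1},{"dx":0,"dy":0,"dz":0.0015,"ax":0,"ay":0,"az":0,"fingers":-1},{"dx":0,"dy":0,"dz":0.0015,"ax":0,"ay":0,"az":0,"fingers":-1}]' 20
```

```text
time: 32.35
tool_pos: [0.4343, -0.3684, -0.026]
tcp_rot: [2.387, 2.041, 0.001]
wrist_force: [-0.3, 0.8, 0.4]
width: 0.335
```

```bash
python3 -m inch '[{"dx":0,"dy":0,"dz":0.0007,"ax":0,"ay":0,"az":0,"fingers":-1},{"dx":0,"dy":0,"dz":0.0007,"ax":0,"ay":0,"az":0,"fingers":-1},{"dx":0,"dy":0,"dz":0.0007,"ax":0,"ay":0,"az":0,"fingers":-0.15},{"dx":0,"dy":0,"dz":0.0007,"ax":0,"ay":0,"az":0,"fingers":-0.15},{"dx":0,"dy":0,"dz":-0.02,"ax":0,"ay":0,"az":0,"fingers":-0.15},{"dx":0,"dy":0,"dz":-0.06,"ax":0,"ay":0,"az":0,"fingers":0.1},{"dx":0,"dy":0,"dz":-0.08,"ax":0,"ay":0,"az":0,"fingers":0.1},{"dx":0,"dy":0,"dz":-0.08,"ax":0,"ay":0,"az":0,"fingers":0.1}]' 20; python3 - <<'E'
from h import *
go((600.5,-60,60,-9),(600.5,-60,23.5,-9))
s,P=reds("side",3)
cv2.imwrite("pics/c10.png",cv2.resize(s[300:370,300:390],None,fx=6,fy=6,interpolation=cv2.INTER_CUBIC))
E
```

```text
time: 33.35
tool_pos: [0.4356, -0.3697, 0.056]
tcp_rot: [2.383, 2.038, 0.002]
wrist_force: [0.4, 0.1, 0.3]
width: 0.554
t 33.35 p [ 435.4 -369.6   94. ] F [0.4 0.1 0.3] w 47.1 q [-0.75  0.19  1.96  0.    0.98 -0.59]
(600.5, -60, 60, -9) -> [0.3317 0.1146 0.0337] [0.3 0.2 0.1]
(600.5, -60, 23.5, -9) -> [0.3318 0.1144 0.0702] [0.3 0.2 0.1]
side [341.8 358. ] 200 mean [ 431.3 -371.5   14.3] [ 431.  -371.2] [27.6 25.1] 83.4 plane [-0.005  0.011] lean 0.012 sd 0.0005
```

View pics/c10.png

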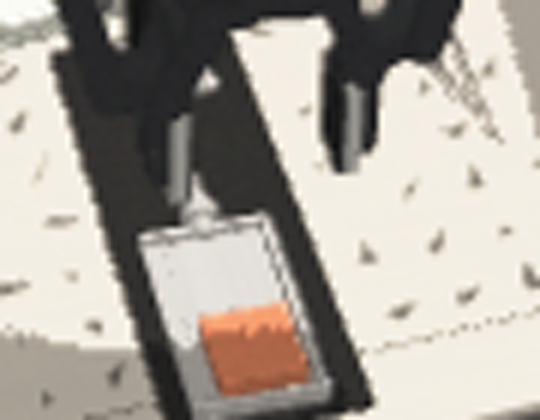

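```bash
python3 -m inch '[{"dx":0.055,"dy":0,"dz":-0.01,"ax":0.3,"ay":0.2,"az":0,"fingers":0.1},{"dx":0.11,"dy":0,"dz":-0.01,"ax":0.3,"ay":0.2,"az":0,"fingers":0.1},{"dx":0.165,"dy":0,"dz":0,"ax":0.3,"ay":0.2,"az":0,"fingers":0.1},{"dx":0.22,"dy":0.01,"dz":0,"ax":0.3,"ay":0.2,"az":0,"fingers":0.1},{"dx":0.27,"dy":0.01,"dz":0,"ax":0.3,"ay":0.2,"az":0,"fingers":0.1},{"dx":0.28,"dy":0.01,"dz":0,"ax":0.3,"ay":0.2,"az":0,"fingers":0.1}]' 25; python3 - <<'E'
from h import *
reds("side",1);reds("top",1)
go((600.5,-60,60,-9),(600.5,-60,24,-9))
E
```

```text
time: 34.25
tool_pos: [0.4854, -0.0897, 0.0511]
tcp_rot: [-2.376, -2.039, 0.003]
wrist_force: [-0.1, -0.1, -0.4]
width: 0.552
side [350.5 249.9] 110 mean [593.6 -63.4  26.9] [594.5 -62.2] [25.7 24.5] 78.2 plane [-0.057  0.021] lean 0.06 sd 0.0013
side [313.2 292.1] 130 mean [ 453.3 -162.9   11.8] [ 453.  -179.7] [61.9 25. ] 89.3 plane [ 0.009 -0.093] lean 0.094 sd 0.0013
side [341.8 357.9] 200 mean [ 431.4 -371.2   14. ] [ 431.3 -370.1] [27.4 24.8] 80.0 plane [-0.019  0.045] lean 0.048 sd 0.0011
top [406.1 268.3] 162 mean [ 457.7 -157.6   11.7] [ 458.3 -157.2] [22.3 21.9] 88.6 plane [ 0.025 -0.089] lean 0.092 sd 0.0016
top [504.9 276.9] 198 mean [ 435.9 -367.8   15. ] [ 435.6 -367.4] [27.6 24.4] 82.3 plane [-0.011  0.072] lean 0.073 sd 0.0014
t 34.35 p [486.  -91.7  89.6] F [ 0.3 -1.3  0. ] w 46.9 q [-0.24  0.07  2.12  0.    0.97 -0.09]
(600.5, -60, 60, -9) -> [0.0486 0.1088 0.029 ] [-0.5 -0.3  0.2]
(600.5, -60, 24, -9) -> [0.0484 0.1091 0.065 ] [-0.5 -0.3  0.2]
```

```bash
python3 -m inch '[{"dx":0.025,"dy":0.055,"dz":0,"ax":-0.5,"ay":-0.3,"az":0,"fingers":0.1},{"dx":0.0485,"dy":0.109,"dz":0.01,"ax":-0.5,"ay":-0.3,"az":0,"fingers":0.1},{"dx":0.0485,"dy":0.109,"dz":0.035,"ax":-0.5,"ay":-0.3,"az":0,"fingers":0.1},{"dx":0.0485,"dy":0.109,"dz":0.058,"ax":-0.5,"ay":-0.3,"az":0,"fingers":0.1},{"dx":0.0485,"dy":0.109,"dz":0.0652,"ax":-0.5,"ay":-0.3,"az":0,"fingers":0.1},{"dx":0.0485,"dy":0.109,"dz":0.0652,"ax":-0.5,"ay":-0.3,"az":0,"fingers":0.1},{"dx":0.0485,"dy":0.109,"dz":0.0652,"ax":-0.5,"ay":-0.3,"az":0,"fingers":-1},{"dx":0.0485,"dy":0.109,"dz":0.0652,"ax":-0.5,"ay":-0.3,"az":0,"fingers":-1},{"dx":0.0485,"dy":0.109,"dz":0.0652,"ax":-0.5,"ay":-0.3,"az":0,"fingers":-1},{"dx":0.0485,"dy":0.109,"dz":0.0652,"ax":-0.5,"ay":-0.3,"az":0,"fingers":-1},{"dx":0.0485,"dy":0.109,"dz":0.04,"ax":-0.5,"ay":-0.3,"az":0,"fingers":-1},{"dx":0.0485,"dy":0.109,"dz":0.01,"ax":-0.5,"ay":-0.3,"az":0,"fingers":-1},{"dx":0.0485,"dy":0.109,"dz":-0.02,"ax":-0.5,"ay":-0.3,"az":0,"fingers":-1},{"dx":0.0485,"dy":0.109,"dz":-0.02,"ax":-0.5,"ay":-0.3,"az":0,"fingers":-1}]' 30; python3 -c "
from h import *
go((440,-332.9,100,-9.05),(440,-332.9,30,-9.05))"
```

```text
time: 36.1
tool_pos: [0.6035, -0.0605, 0.0738]
tcp_rot: [2.381, 2.041, 0.006]
wrist_force: [-0.3, 0.8, -0.9]
width: 0.331
t 36.1 p [603.2 -60.4 111.8] F [-0.3  0.8 -0.9] w 28.2 q [-0.14  0.23  1.88 -0.    1.03  0.01]
(440, -332.9, 100, -9.05) -> [-0.2942 -0.12    0.0112] [0.4 0.  0.3]
(440, -332.9, 30, -9.05) -> [-0.2942 -0.1205  0.0812] [0.4 0.  0.3]
```

```bash
python3 -m inch '[{"dx":-0.05,"dy":-0.02,"dz":0,"ax":0,"ay":0,"az":0,"fingers":-1},{"dx":-0.1,"dy":-0.04,"dz":0,"ax":0,"ay":0,"az":0,"fingers":-1},{"dx":-0.15,"dy":-0.06,"dz":0,"ax":0.4,"ay":0,"az":0,"fingers":-1},{"dx":-0.2,"dy":-0.08,"dz":0.005,"ax":0.4,"ay":0,"az":0,"fingers":-1},{"dx":-0.25,"dy":-0.1,"dz":0.005,"ax":0.4,"ay":0,"az":0.3,"fingers":-1},{"dx":-0.2942,"dy":-0.12,"dz":0.01,"ax":0.4,"ay":0,"az":0.3,"fingers":-1},{"dx":-0.2942,"dy":-0.12,"dz":0.04,"ax":0.4,"ay":0,"az":0.3,"fingers":-1},{"dx":-0.2942,"dy":-0.1205,"dz":0.078,"ax":0.4,"ay":0,"az":0.3,"fingers":-1},{"dx":-0.2942,"dy":-0.1205,"dz":0.0812,"ax":0.4,"ay":0,"az":0.3,"fingers":-1},{"dx":-0.2942,"dy":-0.1205,"dz":0.0812,"ax":0.4,"ay":0,"az":0.3,"fingers":-1}]' 30; python3 - <<'E'
from h import *
go((440,-332.9,14,-9.05),(440,-332.9,11.3,-9.05))
s,d=bot.read_camera("side")
P=cloud("side",d);hsv=cv2.cvtColor(s,cv2.COLOR_BGR2HSV);k=(hsv[...,0]<12)&(hsv[...,1]>100)&(P[...,1]<-.3)
n,l,st_,c=cv2.connectedComponentsWithStats(k.astype(np.uint8))
for i in range(1,n):
    if st_[i,4]>30: Q=P[l==i]*1000;print(c[i],len(Q),Q.mean(0),np.percentile(Q[:,2],[2,50,98]))
E
```

```text
time: 37.35
tool_pos: [0.4396, -0.3324, -0.0085]
tcp_rot: [-2.389, -2.038, 0.001]
wrist_force: [-1.1, -0.0, 0.2]
width: 0.332
t 37.35 p [ 439.7 -332.4   29.5] F [-1.1 -0.   0.2] w 28.2 q [-0.69  0.24  2.04 -0.    0.86 -0.53]
(440, -332.9, 14, -9.05) -> [-0.0005  0.0005  0.0155] [-0.1 -0.  -0. ]
(440, -332.9, 11.3, -9.05) -> [-0.0005  0.0005  0.0182] [-0.1 -0.  -0. ]
[338.08       338.13714286] 175 [ 439.33996476 -335.06943167   31.19284081] [25.04849369 31.56208528 35.7484033 ]
[341.63861386 357.83168317] 202 [ 431.60765064 -370.54453767   13.29348806] [ 7.85614708 13.56800077 16.7111264 ]
```

```bash
python3 -m inch '[{"dx":-0.0005,"dy":0.0005,"dz":0.008,"ax":0,"ay":0,"az":0,"fingers":-1},{"dx":-0.0005,"dy":0.0005,"dz":0.014,"ax":0,"ay":0,"az":0,"fingers":-1},{"dx":-0.0005,"dy":0.0005,"dz":0.0165,"ax":0,"ay":0,"az":0,"fingers":-1},{"dx":-0.0005,"dy":0.0005,"dz":0.0175,"ax":0,"ay":0,"az":0,"fingers":-1},{"dx":-0.0005,"dy":0.0005,"dz":0.0175,"ax":0,"ay":0,"az":0,"fingers":-1}]' 30
```

```text
time: 38.02
tool_pos: [0.441, -0.3336, -0.025]
tcp_rot: [2.39, 2.038, -0.001]
wrist_force: [-0.1, -0.1, -0.7]
width: 0.328
```

```bash
python3 -m inch '[{"dx":0.0005,"dy":-0.001,"dz":0,"ax":0,"ay":0,"az":0,"fingers":-1},{"dx":0.0005,"dy":-0.001,"dz":0.0015,"ax":0,"ay":0,"az":0,"fingers":-1},{"dx":0.0005,"dy":-0.001,"dz":0.0015,"ax":0,"ay":0,"az":0,"fingers":-1},{"dx":0.0005,"dy":-0.001,"dz":0.0015,"ax":0,"ay":0,"az":0,"fingers":-0.15},{"dx":0.0005,"dy":-0.001,"dz":0.0015,"ax":0,"ay":0,"az":0,"fingers":-0.15},{"dx":0.0005,"dy":-0.001,"dz":-0.02,"ax":0,"ay":0,"az":0,"fingers":-0.15},{"dx":0,"dy":0,"dz":-0.06,"ax":0,"ay":0,"az":0,"fingers":-0.2},{"dx":0,"dy":0,"dz":-0.1,"ax":0,"ay":0,"az":0,"fingers":-0.2},{"dx":0.05,"dy":-0.03,"dz":-0.1,"ax":0,"ay":0,"az":0,"fingers":-0.2},{"dx":0.1,"dy":-0.06,"dz":-0.1,"ax":0,"ay":0,"az":0,"fingers":-0.2},{"dx":0.13,"dy":-0.06,"dz":-0.1,"ax":0,"ay":0,"az":0,"fingers":-0.2},{"dx":0.13,"dy":-0.06,"dz":-0.1,"ax":0,"ay":0,"az":0,"fingers":-0.2}]' 30; python3 - <<'E'
from h import *
s,P=reds("side",3);t,Pt=reds("top",2)
# grip position as seen now
G=Pt[245:300,420:525].reshape(-1,3);g=G[(G[:,2]>.05)&(G[:,2]<.075)&(G[:,1]<-.19)&(G[:,1]>-.26)];print("grip",len(g),rect(g),g.mean(0))
a=cv2.resize(s[280:370,290:390],None,fx=5,fy=5,interpolation=cv2.INTER_CUBIC)
cv2.imwrite("pics/c11.png",a);go()
E
```

```text
time: 39.52
tool_pos: [0.4018, -0.1941, 0.0747]
tcp_rot: [2.387, 2.042, -0.0]
wrist_force: [-0.7, -0.4, 0.6]
width: 0.401
side [313.2 292.1] 130 mean [ 453.1 -162.8   11.3] [ 453.1 -179.5] [63.9 23.5] 89.9 plane [ 0.086 -0.038] lean 0.094 sd 0.001
side [339.5 351.4] 395 mean [ 434.5 -354.1   14.2] [ 434.3 -352.3] [63.5 24.9] 81.0 plane [-0.012  0.001] lean 0.012 sd 0.0006
top [406.1 268.3] 162 mean [ 457.6 -157.7   11.5] [ 458.4 -157.7] [22.4 21.9] 89.5 plane [ 0.115 -0.05 ] lean 0.126 sd 0.0015
grip 0 (array([0., 0.]), array([0., 0.]), 0.0) [nan nan nan]
t 39.77 p [ 402.6 -196.7  113.1] F [ 0.2 -0.5  0.1] w 34.2 q [-0.51 -0.06  2.19 -0.    1.01 -0.35]<stdin>:4: RuntimeWarning: Mean of empty slice.
  ret = um.true_divide(
```

View pics/c11.png

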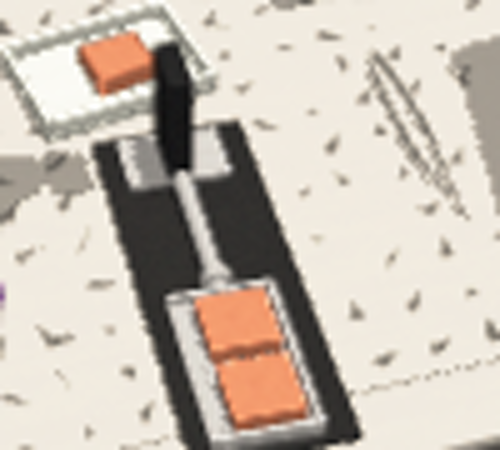

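```bash
python3 - <<'E'
from h import *
D=[bot.read_camera("side") for _ in range(3)];s=D[-1][0];P=cloud("side",np.median([x[1] for x in D],0))*1000
k=(s.mean(-1)<70)&(abs(P[...,0]-457)<40)&(abs(P[...,1]+228)<40)&(P[...,2]>20)&(P[...,2]<75)
Q=P[k];print(len(Q),Q.mean(0),"zmax",np.percentile(Q[:,2],[50,97]))
for lo,hi in((20,40),(40,56),(58,75)):
    q=Q[(Q[:,2]>lo)&(Q[:,2]<hi)];
    if len(q)>5: print(lo,len(q),np.percentile(q[:,0],[3,97]),np.percentile(q[:,1],[3,50,97]),rect(q))
go((456.5,-227.5,95,-9.05),(456.5,-227.5,28,-9.05))
E
```

```text
143 [ 450.47950191 -234.07748817   46.3285855 ] zmax [49.20609422 62.84875609]
20 53 [445.92287961 454.85873175] [-242.29325611 -239.43304805 -220.90021354] (array([ 448348.6, -232692. ]), array([10831.9, 21923.6]), 23.2)
40 36 [445.9858587  454.90809771] [-242.84321112 -240.04126568 -221.46922787] (array([ 448399.2, -233173. ]), array([ 9635.6, 22853.6]), 20.3)
58 46 [446.66158509 458.20919431] [-241.19734174 -229.43808578 -216.44697793] (array([ 452547.9, -228076.5]), array([27777.6, 10195.1]), 79.4)
t 39.92 p [ 402.3 -196.5  112.9] F [0.4 0.  0.6] w 34.3 q [-0.51 -0.06  2.19 -0.    1.01 -0.35]
(456.5, -227.5, 95, -9.05) -> [-0.022   0.0584  0.0179] [ 0.   0.  -0.1]
(456.5, -227.5, 28, -9.05) -> [-0.0219  0.0584  0.0849] [ 0.   0.  -0.1]
```

```bash
python3 -m inch '[{"dx":-0.022,"dy":0.045,"dz":-0.01,"ax":0,"ay":0,"az":0,"fingers":0.1},{"dx":-0.0215,"dy":0.0584,"dz":0.0,"ax":0,"ay":0,"az":0,"fingers":0.1},{"dx":-0.0215,"dy":0.0584,"dz":0.015,"ax":0,"ay":0,"az":0,"fingers":0.1},{"dx":-0.0215,"dy":0.0584,"dz":0.04,"ax":0,"ay":0,"az":0,"fingers":0.1},{"dx":-0.0215,"dy":0.0584,"dz":0.065,"ax":0,"ay":0,"az":0,"fingers":0.1},{"dx":-0.0215,"dy":0.0584,"dz":0.082,"ax":0,"ay":0,"az":0,"fingers":0.1},{"dx":-0.0215,"dy":0.0584,"dz":0.0849,"ax":0,"ay":0,"az":0,"fingers":0.1},{"dx":-0.0215,"dy":0.0584,"dz":0.0849,"ax":0,"ay":0,"az":0,"fingers":0.1},{"dx":-0.0215,"dy":0.0584,"dz":0.0849,"ax":0,"ay":0,"az":0,"fingers":0.1}]' 20; python3 -c "
from h import *
go((456.5,-227.3,28,-9.05))"
```

```text
time: 41.05
tool_pos: [0.4574, -0.2276, -0.009]
tcp_rot: [2.389, 2.036, 0.0]
wrist_force: [-0.5, 0.4, 0.6]
width: 0.554
t 41.05 p [ 457.4 -227.5   29. ] F [-0.5  0.4  0.6] w 47.1 q [-0.51  0.17  2.13 -0.    0.84 -0.35]
(456.5, -227.3, 28, -9.05) -> [ 0.0001 -0.001   0.001 ] [ 0.1  0.1 -0.1]
```

```bash
python3 -m inch '[{"dx":0,"dy":-0.001,"dz":0.001,"ax":0,"ay":0,"az":0,"fingers":-0.3},{"dx":0,"dy":-0.001,"dz":0.001,"ax":0,"ay":0,"az":0,"fingers":-0.5},{"dx":0,"dy":-0.001,"dz":0.001,"ax":0,"ay":0,"az":0,"fingers":-0.6},{"dx":0,"dy":-0.001,"dz":0.001,"ax":0,"ay":0,"az":0,"fingers":-0.65},{"dx":0,"dy":-0.001,"dz":0.001,"ax":0,"ay":0,"az":0,"fingers":-0.7},{"dx":0,"dy":-0.001,"dz":0.001,"ax":0,"ay":0,"az":0,"fingers":-0.75},{"dx":0,"dy":-0.001,"dz":0.001,"ax":0,"ay":0,"az":0,"fingers":-1},{"dx":0,"dy":-0.001,"dz":0.001,"ax":0,"ay":0,"az":0,"fingers":-1}]' 20; python3 -m inch '[{"dx":0,"dy":0,"dz":0,"ax":0,"ay":0,"az":0,"fingers":-1},{"dx":0,"dy":0,"dz":0,"ax":0,"ay":0,"az":0,"fingers":-1}]' 100;  python3 -c "
from h import *
go();reds('side',2)"
```

```text
time: 42.05
tool_pos: [0.4565, -0.2274, -0.01]
tcp_rot: [2.389, 2.036, 0.0]
wrist_force: [-0.2, -0.4, 0.6]
width: 0.135
time: 42.3
tool_pos: [0.4568, -0.2275, -0.0098]
tcp_rot: [2.389, 2.036, 0.001]
wrist_force: [1.3, -0.4, 2.1]
width: 0.124
t 42.3 p [ 456.7 -227.5   28.2] F [ 1.3 -0.4  2.1] w 10.5 q [-0.51  0.17  2.13 -0.    0.83 -0.35]
side [340.  351.4] 389 mean [ 435.4 -353.1   14.1] [ 434.8 -352.4] [63.1 25.5] 81.4 plane [-0.026  0.009] lean 0.027 sd 0.0006
```

```bash
python3 -m inch '[{"dx":0,"dy":0,"dz":-0.004,"ax":0,"ay":0,"az":0,"fingers":-1},{"dx":0,"dy":0,"dz":-0.012,"ax":0,"ay":0,"az":0,"fingers":-1},{"dx":0,"dy":0,"dz":-0.025,"ax":0,"ay":0,"az":0,"fingers":-1},{"dx":0,"dy":0,"dz":-0.04,"ax":0,"ay":0,"az":0,"fingers":-1},{"dx":0,"dy":0,"dz":-0.055,"ax":0,"ay":0,"az":0,"fingers":-1},{"dx":0,"dy":0,"dz":-0.07,"ax":0,"ay":0,"az":0,"fingers":-1},{"dx":0,"dy":0,"dz":-0.08,"ax":0,"ay":0,"az":0,"fingers":-1},{"dx":0,"dy":0,"dz":-0.085,"ax":0,"ay":0,"az":0,"fingers":-1},{"dx":0,"dy":0,"dz":-0.085,"ax":0,"ay":0,"az":0,"fingers":-1},{"dx":0,"dy":0,"dz":-0.085,"ax":0,"ay":0,"az":0,"fingers":-1}]' 100;  python3 -c "
from h import *
import h
go()
s=open('h.py').read().replace('T[:,2]<.06','T[:,2]<.16');open('h.py','w').write(s)"; python3 -c "
from h import *
reds('side',4)"
```

```text
time: 43.65
tool_pos: [0.4561, -0.2271, 0.0746]
tcp_rot: [2.39, 2.036, 0.0]
wrist_force: [0.3, 0.1, -1.5]
width: 0.127
t 43.65 p [ 456.  -227.1  112.6] F [ 0.3  0.1 -1.5] w 10.8 q [-0.51  0.06  2.07 -0.    1.01 -0.35]
side [312.9 292.2] 123 mean [ 452.3 -162.6   11.1] [ 452.  -160.9] [24.1 24.5] 3.9 plane [ 0.059 -0.06 ] lean 0.084 sd 0.0006
side [340.4 320.8] 413 mean [ 434.6 -353.2   98.3] [ 434.3 -352.2] [63.7 25.9] 81.7 plane [-0.012  0.004] lean 0.013 sd 0.0005
```

```bash
python3 -m inch '[{"dx":0,"dy":0,"dz":0,"ax":5,"ay":0,"az":0,"fingers":-1},{"dx":0,"dy":0,"dz":0,"ax":10,"ay":0,"az":0,"fingers":-1},{"dx":0,"dy":0,"dz":0,"ax":10,"ay":0,"az":0,"fingers":-1},{"dx":0,"dy":0,"dz":0,"ax":10,"ay":0,"az":0,"fingers":-1}]' 100;  python3 -c "
from h import *
st();reds('side',4)"
```

```text
time: 44.35
tool_pos: [0.4558, -0.2269, 0.0741]
tcp_rot: [-2.288, -1.95, 0.17]
wrist_force: [-0.4, 0.8, -1.6]
width: 0.131
t 44.35 q [-0.47   0.182  1.947 -0.058  1.178 -0.284] p [ 0.4558 -0.2269  0.0741] R
 [[ 0.159  0.973 -0.17 ]
 [ 0.987 -0.156  0.026]
 [-0.001 -0.172 -0.985]] F [-0.4  0.8 -1.6] w 0.131
side [313.  292.1] 127 mean [ 452.8 -162.2   11.1] [ 453.  -161.5] [23.9 24.9] 1.2 plane [ 0.065 -0.043] lean 0.078 sd 0.0008
side [342.5 320.6] 404 mean [ 438.9 -353.2   97.6] [ 438.7 -352.4] [63.5 25.9] 80.8 plane [-0.176  0.03 ] lean 0.178 sd 0.0005
```

```bash
python3 -m inch '[{"dx":0,"dy":0,"dz":0,"ax":-4,"ay":0,"az":0,"fingers":-1},{"dx":0,"dy":0,"dz":0,"ax":-9,"ay":0,"az":0,"fingers":-1},{"dx":0,"dy":0,"dz":0,"ax":-9.9,"ay":0,"az":0,"fingers":-1},{"dx":0,"dy":0,"dz":0,"ax":-9.9,"ay":0,"az":0,"fingers":-1}]' 100;  python3 -c "
from h import *
go((415,-205,112.6,-9.05))"
```

```text
time: 45.05
tool_pos: [0.4553, -0.2271, 0.0751]
tcp_rot: [2.391, 2.036, -0.002]
wrist_force: [-0.4, 0.3, -0.8]
width: 0.126
t 45.05 p [ 455.3 -227.1  113.1] F [-0.4  0.3 -0.8] w 10.7 q [-0.51  0.06  2.07 -0.    1.01 -0.35]
(415, -205, 112.6, -9.05) -> [ 0.0154 -0.0433  0.0005] [ 0.   0.1 -0.1]
```

```bash
python3 -m inch '[{"dx":0.002,"dy":-0.005,"dz":0,"ax":0,"ay":0.1,"az":0,"fingers":-1},{"dx":0.005,"dy":-0.015,"dz":0,"ax":0,"ay":0.1,"az":0,"fingers":-1},{"dx":0.01,"dy":-0.028,"dz":0,"ax":0,"ay":0.1,"az":0,"fingers":-1},{"dx":0.0135,"dy":-0.038,"dz":0,"ax":0,"ay":0.1,"az":0,"fingers":-1},{"dx":0.0154,"dy":-0.0433,"dz":0,"ax":0,"ay":0.1,"az":0,"fingers":-1},{"dx":0.0154,"dy":-0.0433,"dz":0,"ax":0,"ay":0.1,"az":0,"fingers":-1}]' 100;  python3 -m inch '[{"dx":0,"dy":0,"dz":0,"ax":0,"ay":0,"az":-1.5,"fingers":-1},{"dx":0,"dy":0,"dz":0,"ax":0,"ay":0,"az":-4.5,"fingers":-1},{"dx":0,"dy":0,"dz":0,"ax":0,"ay":0,"az":-9,"fingers":-1},{"dx":0,"dy":0,"dz":0,"ax":0,"ay":0,"az":-14.5,"fingers":-1},{"dx":0,"dy":0,"dz":0,"ax":0,"ay":0,"az":-20.5,"fingers":-1},{"dx":0,"dy":0,"dz":0,"ax":0,"ay":0,"az":-26.5,"fingers":-1},{"dx":0,"dy":0,"dz":0,"ax":0,"ay":0,"az":-32.5,"fingers":-1},{"dx":0,"dy":0,"dz":0,"ax":0,"ay":0,"az":-38.5,"fingers":-1},{"dx":0,"dy":0,"dz":0,"ax":0,"ay":0,"az":-44.5,"fingers":-1},{"dx":0,"dy":0,"dz":0,"ax":0,"ay":0,"az":-50.5,"fingers":-1},{"dx":0,"dy":0,"dz":0,"ax":0,"ay":0,"az":-56.5,"fingers":-1},{"dx":0,"dy":0,"dz":0,"ax":0,"ay":0,"az":-62.5,"fingers":-1},{"dx":0,"dy":0,"dz":0,"ax":0,"ay":0,"az":-68,"fingers":-1},{"dx":0,"dy":0,"dz":0,"ax":0,"ay":0,"az":-72.5,"fingers":-1},{"dx":0,"dy":0,"dz":0,"ax":0,"ay":0,"az":-76,"fingers":-1},{"dx":0,"dy":0,"dz":0,"ax":0,"ay":0,"az":-79,"fingers":-1},{"dx":0,"dy":0,"dz":0,"ax":0,"ay":0,"az":-81,"fingers":-1},{"dx":0,"dy":0,"dz":0,"ax":0,"ay":0,"az":-82.2,"fingers":-1},{"dx":0,"dy":0,"dz":0,"ax":0,"ay":0,"az":-82.2,"fingers":-1}]'; python3 - <<'E'
from h import *
b=np.array([.957,-.290]);S=np.array([617.8,-266.])
go((*(S-205*b),86.7,73.15),(*(S-190*b),86.7,73.15),(*(S-55*b),86.7,73.15))
reds('side',3);t,P=reds('top',3)
cv2.imwrite("pics/c12.png",cv2.resize(t[170:290,370:530],None,fx=5,fy=5,interpolation=cv2.INTER_CUBIC))
E
```

```text
time: 45.8
tool_pos: [0.4147, -0.2048, 0.0751]
tcp_rot: [2.392, 2.036, 0.001]
wrist_force: [-0.2, -0.4, -2.0]
width: 0.126
time: 48.18
tool_pos: [0.4148, -0.2049, 0.0752]
tcp_rot: [0.464, 3.107, 0.0]
wrist_force: [0.2, 0.8, -0.9]
width: 0.125
t 48.17 p [ 414.8 -204.9  113.2] F [ 0.2  0.8 -0.9] w 10.6 q [-0.51 -0.03  2.16  0.    1.01 -1.79]
(np.float64(421.61499999999995), np.float64(-206.55), 86.7, 73.15) -> [-0.007   0.0004  0.0265] [ 0.   0.  -0.1]
(np.float64(435.96999999999997), np.float64(-210.9), 86.7, 73.15) -> [-0.022   0.0005  0.0265] [ 0.   0.  -0.1]
(np.float64(565.165), np.float64(-250.05), 86.7, 73.15) -> [-0.157   0.0007  0.0266] [ 0.   0.  -0.1]
side [351.8 275. ] 152 mean [ 513.5 -236.5   98.8] [ 514.  -235.4] [26.4 23.6] 73.6 plane [-0.005  0.024] lean 0.025 sd 0.0007
side [368.8 274. ] 153 mean [ 549.9 -247.    98.6] [ 549.3 -246.6] [26.  24.5] 81.6 plane [0.006 0.009] lean 0.011 sd 0.0005
side [313.  292.1] 127 mean [ 452.8 -162.2   11.2] [ 452.8 -161.2] [23.7 24.4] 0.5 plane [ 0.073 -0.049] lean 0.087 sd 0.001
top [452.9 216.1] 217 mean [ 553.5 -243.5   99.4] [ 553.6 -243.4] [24.6 25.6] 73.9 plane [-0.002  0.007] lean 0.008 sd 0.0007
top [445.1 231.7] 109 mean [ 521.8 -225.8   99.6] [ 521.6 -224.8] [11.4 26.2] 56.6 plane [0.    0.139] lean 0.139 sd 0.0008
top [406.1 268.3] 162 mean [ 457.6 -157.6   11.4] [ 458.3 -157.5] [21.9 21.6] 88.7 plane [ 0.081 -0.017] lean 0.083 sd 0.0011
```

View pics/c12.png

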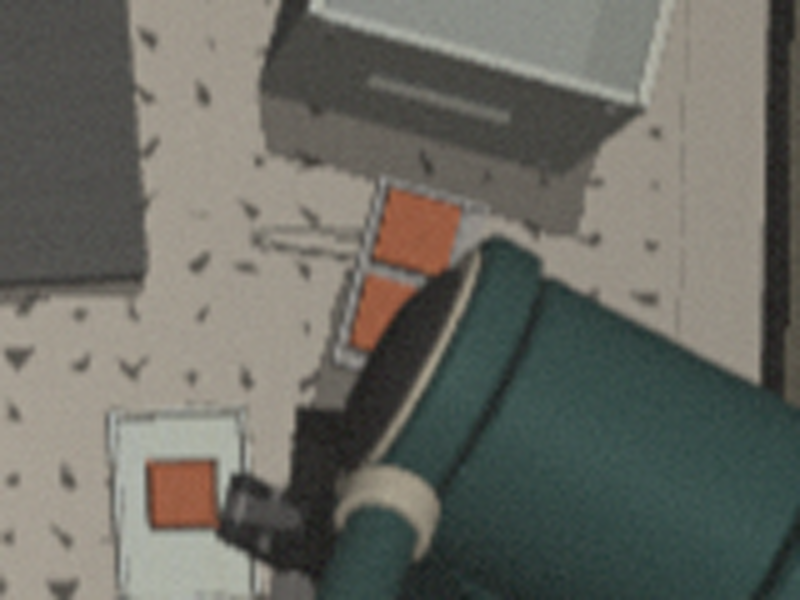

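```bash
python3 - <<'E'
from h import *
c=bot.get_calibration("top");K,V=c["intrinsics"],c["view"];Rm,tt=V[:3,:3],V[:3,3];C=-Rm.T@tt
def ray(u,v,z):
    r=Rm.T@np.array([(u-K[0,2])/K[0,0],(v-K[1,2])/K[1,1],1]);return (C+r*(z-C[2])/r[2])*1000
S=np.array([617.8,-266.]);b=np.array([.957,-.290]);n=np.array([.290,.957])
def box(p): return np.round([(p[:2]-S)@b,(p[:2]-S)@n,p[2]],1)
for nm,u,v,z in(("slotL",372,80,.068),("slotR",508,118,.068),("faceL top",315,12,.125),("faceR top",642,105,.125),("panFL",382,178,.096),("panFR",487,206,.096),("panRL",337,362,.096)):
    print(nm,box(ray(370+u/5,170+v/5,z)))
s=bot.read_state();print("tool",box(np.r_[s["tool_pos"][:2]*1000,0]))
D=[bot.read_camera("top")for _ in range(4)];g=D[0][0];P=cloud("top",np.median([x[1] for x in D],0))*1000
# box face/edge from fresh depth
Q=P[100:215,415:525].reshape(-1,3);T=Q[(Q[:,2]>118)&(Q[:,2]<132)];print("boxtop",rect(T/1000))
# slot mask: bright pixels on the face
gr=cv2.cvtColor(g,cv2.COLOR_BGR2GRAY);m=np.zeros_like(gr);m[180:200,436:480]=(gr[180:200,436:480]>90)
nn,l,st_,cc=cv2.connectedComponentsWithStats(m)
for i in range(1,nn):
    if st_[i,4]>15:
        v,u=np.where(l==i);print("slotpix",st_[i],cc[i],"lat ends",box(ray(u.min(),v[u==u.min()].mean(),.068)),box(ray(u.max(),v[u==u.max()].mean(),.068)))
E
```

```text
slotL [-2.6 30.5 68. ]
slotR [ -2.6 -28.2  68. ]
faceL top [  0.7  67.  125. ]
faceR top [ -0.2 -67.3 125. ]
panFL [-49.8  20.4  96. ]
panFR [-49.2 -23.4  96. ]
panRL [-128.2   19.2   96. ]
tool [-212.1   -0.4    0. ]
boxtop (array([ 690.1, -286.9]), array([140.3, 152.5]), 73.0)
slotpix [456 180  24   7  90] [470.95555556 181.85555556] lat ends [16.8 10.3 68. ] [ 23.9 -37.7  68. ]
slotpix [444 185  28  10  71] [457.15492958 189.28169014] lat ends [-2.8 31.3 68. ] [ -1.7 -26.7  68. ]
slotpix [436 193  25   7  98] [444.33673469 197.02040816] lat ends [-28.3  42.1  68. ] [-20.6  -7.6  68. ]
```

```bash
python3 -m inch '[{"dx":0,"dy":0.0025,"dz":0.004,"ax":0,"ay":0,"az":-0.1,"fingers":-1},{"dx":-0.003,"dy":0.0025,"dz":0.012,"ax":0,"ay":0,"az":-0.1,"fingers":-1},{"dx":-0.009,"dy":0.0025,"dz":0.02,"ax":0,"ay":0,"az":-0.1,"fingers":-1},{"dx":-0.015,"dy":0.0025,"dz":0.025,"ax":0,"ay":0,"az":-0.1,"fingers":-1},{"dx":-0.018,"dy":0.0025,"dz":0.0265,"ax":0,"ay":0,"az":-0.1,"fingers":-1},{"dx":-0.018,"dy":0.0025,"dz":0.0265,"ax":0,"ay":0,"az":-0.1,"fingers":-1},{"dx":-0.018,"dy":0.0025,"dz":0.0265,"ax":0,"ay":0,"az":-0.1,"fingers":-1}]' 100; python3 - <<'E'
from h import *
b=np.array([.957,-.290]);n=np.array([.290,.957]);S=np.array([617.8,-266.])
go((*(S-100*b+2*n),86.7,73.15),(*(S-57*b+2*n),86.7,73.15))
s,P=reds('side',3);reds('top',2)
# slot in side view: bright/dark on the front face -> height
c=bot.get_calibration("side")
for p in ([*(S+31*n),68],[*(S-31*n),68],[*(S),55],[*(S),81]):
    q=c["view"]@np.r_[np.array(p)/1000,1];u=c["intrinsics"]@q[:3];print(p,(u[:2]/u[2]).round(1))
cv2.imwrite("pics/c13.png",cv2.resize(s[230:310,330:450],None,fx=6,fy=6,interpolation=cv2.INTER_CUBIC))
E
```

```text
time: 49.55
tool_pos: [0.4328, -0.2078, 0.0488]
tcp_rot: [0.461, 3.107, 0.0]
wrist_force: [0.4, -0.3, -1.1]
width: 0.122
t 49.55 p [ 432.7 -207.8   86.8] F [ 0.4 -0.3 -1.1] w 10.3 q [-0.5   0.04  2.15  0.    0.95 -1.78]
(np.float64(522.68), np.float64(-235.086), 86.7, 73.15) -> [-0.094  -0.      0.0002] [ 0.  0. -0.]
(np.float64(563.831), np.float64(-247.556), 86.7, 73.15) -> [-0.137  -0.      0.0002] [ 0.  0. -0.]
side [376.1 282.2] 149 mean [ 568.  -249.7   72.3] [ 567.6 -249. ] [25.3 24.4] 72.5 plane [-0.004 -0.014] lean 0.015 sd 0.0007
side [359.4 283. ] 146 mean [ 533.2 -238.7   72.5] [ 531.7 -238.5] [27.  24.1] 73.1 plane [-0.025 -0.022] lean 0.034 sd 0.0005
top [450.8 209.6] 192 mean [ 572.4 -245.8   73.3] [ 571.5 -246.2] [24.5 25.3] 74.3 plane [-0.016 -0.029] lean 0.033 sd 0.0012
top [406.1 268.3] 159 mean [ 457.5 -157.2   11.3] [ 458.4 -157.4] [21.5 21.8] 88.6 plane [ 0.045 -0.064] lean 0.078 sd 0.001
[np.float64(626.79), np.float64(-236.333), 68] [396.9 273.4]
[np.float64(608.81), np.float64(-295.667), 68] [403.3 291.4]
[np.float64(617.8), np.float64(-266.0), 55] [399.5 286.8]
[np.float64(617.8), np.float64(-266.0), 81] [400.6 277.6]
```

View pics/c13.png

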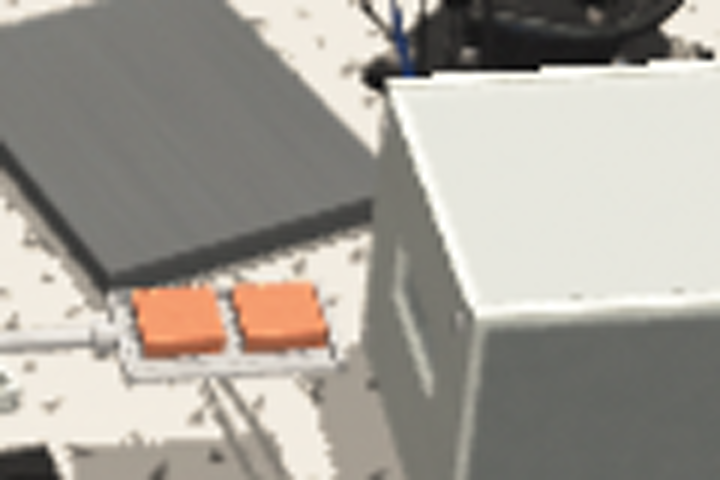

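```bash
python3 -m inch '[{"dx":-0.002,"dy":0,"dz":0,"ax":0,"ay":0,"az":0,"fingers":-1},{"dx":-0.007,"dy":0,"dz":0,"ax":0,"ay":0,"az":0,"fingers":-1},{"dx":-0.015,"dy":0,"dz":0,"ax":0,"ay":0,"az":0,"fingers":-1},{"dx":-0.025,"dy":0,"dz":0,"ax":0,"ay":0,"az":0,"fingers":-1},{"dx":-0.035,"dy":0,"dz":0,"ax":0,"ay":0,"az":0,"fingers":-1},{"dx":-0.043,"dy":0,"dz":0,"ax":0,"ay":0,"az":0,"fingers":-1},{"dx":-0.048,"dy":0,"dz":0,"ax":0,"ay":0,"az":0,"fingers":-1},{"dx":-0.05,"dy":0,"dz":0,"ax":0,"ay":0,"az":0,"fingers":-1},{"dx":-0.05,"dy":0,"dz":0,"ax":0,"ay":0,"az":0,"fingers":-1}]' 100; python3 - <<'E'
from h import *
b=np.array([.957,-.290]);n=np.array([.290,.957]);S=np.array([617.8,-266.])
go((*(S-57*b+2*n),86.7,73.15))
reds('side',2);reds('top',2)
E
```

```text
time: 50.92
tool_pos: [0.4804, -0.2222, 0.0488]
tcp_rot: [0.461, 3.107, 0.0]
wrist_force: [0.2, 0.5, -1.2]
width: 0.129
t 50.92 p [ 480.4 -222.2   86.8] F [ 0.2  0.5 -1.2] w 10.9 q [-0.48  0.13  2.05  0.    0.96 -1.76]
(np.float64(563.831), np.float64(-247.556), 86.7, 73.15) -> [-0.0872 -0.      0.0002] [ 0.  0. -0.]
side [381.7 281.9] 147 mean [ 578.8 -253.2   72.1] [ 578.9 -252.8] [27.1 23.5] 73.3 plane [ 0.003 -0.021] lean 0.021 sd 0.0007
side [395.7 281.2] 90 mean [ 608.2 -262.6   71.9] [ 609.1 -260.9] [27.4 11.7] 71.3 plane [ 0.011 -0.047] lean 0.049 sd 0.0007
side [313.  292.1] 127 mean [ 453.  -161.8   10.9] [ 452.9 -160.1] [23.1 24.6] 3.8 plane [ 0.048 -0.032] lean 0.058 sd 0.0006
top [406.1 268.3] 162 mean [ 457.7 -157.6   11.9] [ 458.2 -157.3] [21.8 22. ] 89.2 plane [ 0.045 -0.034] lean 0.056 sd 0.0013
```

```bash
python3 -m inch '[{"dx":-0.002,"dy":0,"dz":0,"ax":0,"ay":0,"az":0,"fingers":-1},{"dx":-0.007,"dy":0,"dz":0,"ax":0,"ay":0,"az":0,"fingers":-1},{"dx":-0.015,"dy":0,"dz":0,"ax":0,"ay":0,"az":0,"fingers":-1},{"dx":-0.025,"dy":0,"dz":0,"ax":0,"ay":0,"az":0,"fingers":-1},{"dx":-0.035,"dy":0,"dz":0,"ax":0,"ay":0,"az":0,"fingers":-1},{"dx":-0.045,"dy":0,"dz":0,"ax":0,"ay":0,"az":0,"fingers":-1},{"dx":-0.055,"dy":0,"dz":0,"ax":0,"ay":0,"az":0,"fingers":-1},{"dx":-0.065,"dy":0,"dz":0,"ax":0,"ay":0,"az":0,"fingers":-1},{"dx":-0.075,"dy":0,"dz":0,"ax":0,"ay":0,"az":0,"fingers":-1},{"dx":-0.082,"dy":0,"dz":0,"ax":0,"ay":0,"az":0,"fingers":-1},{"dx":-0.086,"dy":0,"dz":0,"ax":0,"ay":0,"az":0,"fingers":-1},{"dx":-0.087,"dy":0,"dz":0,"ax":0,"ay":0,"az":0,"fingers":-1},{"dx":-0.087,"dy":0,"dz":0,"ax":0,"ay":0,"az":0,"fingers":-1}]' 100; python3 - <<'E'
from h import *
b=np.array([.957,-.290]);n=np.array([.290,.957]);S=np.array([617.8,-266.])
go((*(S-57*b+2*n),86.7,73.15))
D=[bot.read_camera("top")for _ in range(2)];t=D[-1][0]
h_=cv2.cvtColor(t,cv2.COLOR_BGR2HSV);m=((h_[...,0]<14)&(h_[...,1]>40)).astype(np.uint8);m[:, :420]=0;m[210:]=0;m[:100]=0
nn,l,st_,cc=cv2.connectedComponentsWithStats(m);print([(st_[i].tolist(),cc[i].round(1).tolist()) for i in range(1,nn) if st_[i,4]>20])
E
```

```text
time: 52.75
tool_pos: [0.5632, -0.2473, 0.0489]
tcp_rot: [0.461, 3.107, 0.0]
wrist_force: [-0.2, 0.4, -1.3]
width: 0.127
t 52.75 p [ 563.2 -247.4   86.9] F [-0.2  0.4 -1.3] w 10.8 q [-0.45  0.28  1.87  0.    0.99 -1.73]
(np.float64(563.831), np.float64(-247.556), 86.7, 73.15) -> [-0.0006 -0.      0.0002] [ 0.  0. -0.]
[]
```

```bash
python3 -m inch '[{"dx":0,"dy":0.0017,"dz":-0.0001,"ax":-5,"ay":0,"az":0,"fingers":-1},{"dx":0,"dy":0.0033,"dz":-0.0003,"ax":-10,"ay":0,"az":0,"fingers":-1},{"dx":0,"dy":0.0049,"dz":-0.0006,"ax":-15,"ay":0,"az":0,"fingers":-1},{"dx":0,"dy":0.0049,"dz":-0.0006,"ax":-15,"ay":0,"az":0,"fingers":-1},{"dx":0,"dy":0.0049,"dz":-0.0006,"ax":-15,"ay":0,"az":0,"fingers":-1}]' 100; python3 - <<'E'
from h import *
go();st()
E
```

```text
time: 53.48
tool_pos: [0.5644, -0.2426, 0.0495]
tcp_rot: [0.452, 3.044, 0.399]
wrist_force: [-0.2, 0.5, -0.9]
width: 0.127
t 53.48 p [ 561.6 -251.9   86.2] F [-0.2  0.5 -0.9] w 10.8 q [-0.6   0.32  1.84  0.28  1.08 -2.02]
t 53.48 q [-0.602  0.322  1.836  0.282  1.081 -2.024] p [ 0.5644 -0.2426  0.0495] R
 [[-0.957  0.281  0.075]
 [ 0.291  0.924  0.247]
 [-0.     0.258 -0.966]] F [-0.2  0.5 -0.9] w 0.127
```

```bash
cat > k.py <<'E'
from h import *
from scipy.optimize import least_squares
E=lambda s,a:R.from_euler(s,a).as_matrix()
def fk(q,g):
    L1,L2,L3,d1,off,c=g
    A=E("z",q[0]);B=A@E("y",q[1]);C=B@E("y",q[2]);W=C@E("z",q[3])@E("y",q[4])@E("z",q[5]+c)
    return A@[0,off,d1]+B@[0,0,L1]+C@[0,0,L2]+W@[0,0,L3],W
data=[([-.602,.322,1.836,.282,1.081,-2.024],[.5644,-.2426,.0495],[[-.957,.281,.075],[.291,.924,.247],[0,.258,-.966]]),
([-.47,.182,1.947,-.058,1.178,-.284],[.4558,-.2269,.0741],[[.159,.973,-.17],[.987,-.156,.026],[-.001,-.172,-.985]]),
([1.297,.264,1.604,0,1.274,-.037],[.1583,.6562,.1931],[[-.972,.235,0],[.235,.972,0],[0,0,-1]]),
([1.272,-.292,1.61,0,1.816,-.062],[.095,.3937,.4965],[[-.972,.235,.002],[.235,.972,.007],[0,.007,-1]]),
([-.15,.15,2.22,0,.78,.01],[.4691,-.0437,-.0329],None)]
def f(g):
    r=[]
    for q,p,M in data:
        a,W=fk(q,g);r+=list(a-p)
        if M is not None: r+=list((W-np.array(M)).ravel()*.2)
    return r
best=min((least_squares(f,[.5,.56,.3,.2,o,c]) for c in(0,1.57,-1.57,3.14) for o in(-.025,.025)),key=lambda s:s.cost)
g=best.x
if __name__=="__main__": print(g.round(4),best.cost,np.abs(f(g)).max())
lo=np.array([-2.63,-.94,.31,-1.31,0,-2.55]);hi=np.array([2.63,2.18,2.57,4.45,2.66,2.55])
def ik(p,Rt,q0):
    s=least_squares(lambda q:np.r_[fk(q,g)[0]-p,(fk(q,g)[1]-Rt).ravel()*.3],q0);return s.x,s.cost
E
python3 - <<'E'
from k import *
print(g.round(4),best.cost,np.abs(f(g)).max())
s=bot.read_state();q=s["q"];Rc=R.from_rotvec(s["tcp_rot"]).as_matrix();p=s["tool_pos"]
rod=p-.0188*Rc[:,2];R0=tgt(73.15)
for a in range(15,46,5):
    Rt=R0@R.from_euler("x",-a,degrees=True).as_matrix();q,c=ik(rod+.0188*Rt[:,2],Rt,q);print(a,q.round(3),c<1e-6,((q>lo)&(q<hi)).all())
E
```

```text
[0.5114 0.5663 0.386  0.2516 0.0253 1.5712] 6.551174315018972e-06 0.0025461271009973863
15 [-0.603  0.322  1.837  0.283  1.081 -2.027] True True
20 [-0.649  0.348  1.823  0.364  1.123 -2.11 ] True True
25 [-0.691  0.378  1.807  0.437  1.171 -2.184] True True
30 [-0.731  0.412  1.79   0.503  1.223 -2.251] True True
35 [-0.767  0.451  1.772  0.563  1.277 -2.31 ] True True
40 [-0.8    0.492  1.753  0.617  1.334 -2.363] True True
45 [-0.83   0.536  1.733  0.666  1.392 -2.409] True True
```

```bash
python3 -m inch '[{"dx":0,"dy":0.0016,"dz":-0.0001,"ax":-5,"ay":0,"az":0,"fingers":-1},{"dx":0,"dy":0.0033,"dz":-0.0003,"ax":-10,"ay":0,"az":0,"fingers":-1},{"dx":0,"dy":0.0049,"dz":-0.0006,"ax":-15,"ay":0,"az":0,"fingers":-1},{"dx":0,"dy":0.0064,"dz":-0.0011,"ax":-20,"ay":0,"az":0,"fingers":-1},{"dx":0,"dy":0.0079,"dz":-0.0018,"ax":-25,"ay":0,"az":0,"fingers":-1},{"dx":0,"dy":0.0079,"dz":-0.0018,"ax":-25,"ay":0,"az":0,"fingers":-1},{"dx":0,"dy":0.0079,"dz":-0.0018,"ax":-25,"ay":0,"az":0,"fingers":-1},{"dx":0,"dy":0.0079,"dz":-0.0018,"ax":-25,"ay":0,"az":0,"fingers":-1},{"dx":0,"dy":0.0079,"dz":-0.0018,"ax":-25,"ay":0,"az":0,"fingers":-1},{"dx":0,"dy":0.0079,"dz":-0.0018,"ax":-25,"ay":0,"az":0,"fingers":-1},{"dx":0,"dy":0.0079,"dz":-0.0018,"ax":-25,"ay":0,"az":0,"fingers":-1},{"dx":0,"dy":0.0079,"dz":-0.0018,"ax":-25,"ay":0,"az":0,"fingers":-1}]' 100; python3 - <<'E'
from h import *
st()
s=bot.read_state();Rc=R.from_rotvec(s["tcp_rot"]).as_matrix();print("rod",s["tool_pos"]-.0188*Rc[:,2],"tilt",np.degrees(np.arccos(-Rc[2,2])),s["torque"].round(3))
# anything visible at the slot / roof?
for c in("top","side"):
    t,d=bot.read_camera(c);h_=cv2.cvtColor(t,cv2.COLOR_BGR2HSV);m=((h_[...,0]<14)&(h_[...,1]>60)).astype(np.uint8)
    nn,l,st_,cc=cv2.connectedComponentsWithStats(m);print(c,[(cc[i].round(0).tolist(),int(st_[i,4])) for i in range(1,nn) if 25<st_[i,4]<500])
E
```

```text
time: 54.98
tool_pos: [0.5664, -0.2357, 0.0532]
tcp_rot: [0.421, 2.831, 1.029]
wrist_force: [0.5, 0.2, -1.0]
width: 0.126
t 54.98 q [-0.799  0.492  1.752  0.617  1.333 -2.36 ] p [ 0.5664 -0.2357  0.0532] R
 [[-0.957  0.223  0.187]
 [ 0.291  0.734  0.614]
 [ 0.     0.642 -0.767]] F [ 0.5  0.2 -1. ] w 0.126
rod [ 0.56293513 -0.2472778   0.06761867] tilt 39.941355462904774 [-0.433  0.201 -0.003]
top [([406.0, 268.0], 184), ([268.0, 295.0], 36)]
side [([431.0, 138.0], 27), ([305.0, 224.0], 86), ([313.0, 292.0], 144), ([275.0, 299.0], 47)]
```

```bash
python3 - <<'E'
from h import *
F=[]
for i in range(12):
    bot.read_camera("side");s=bot.read_state();F.append(np.r_[s["wrist_force"],s["torque"]])
print(np.mean(F,0).round(3),np.std(F,0).round(3)/np.sqrt(12))
E
```

```text
[-0.098  0.134 -0.844 -0.394  0.169  0.014] [0.11835681 0.13336791 0.15184312 0.01096966 0.0057735  0.0080829 ]
```

```bash
python3 -m inch '[{"dx":0,"dy":-0.0016,"dz":-0.0001,"ax":5,"ay":0,"az":0,"fingers":-1},{"dx":0,"dy":-0.0033,"dz":-0.0003,"ax":10,"ay":0,"az":0,"fingers":-1},{"dx":0,"dy":-0.0049,"dz":-0.0006,"ax":15,"ay":0,"az":0,"fingers":-1},{"dx":0,"dy":-0.0064,"dz":-0.0011,"ax":20,"ay":0,"az":0,"fingers":-1},{"dx":0,"dy":-0.0079,"dz":-0.0018,"ax":25,"ay":0,"az":0,"fingers":-1},{"dx":0,"dy":-0.0094,"dz":-0.0025,"ax":30,"ay":0,"az":0,"fingers":-1},{"dx":0,"dy":-0.0108,"dz":-0.0034,"ax":35,"ay":0,"az":0,"fingers":-1},{"dx":0,"dy":-0.0121,"dz":-0.0044,"ax":39.9,"ay":0,"az":0,"fingers":-1},{"dx":0,"dy":-0.0121,"dz":-0.0044,"ax":39.9,"ay":0,"az":0,"fingers":-1},{"dx":0,"dy":-0.0121,"dz":-0.0044,"ax":39.9,"ay":0,"az":0,"fingers":-1}]' 100; python3 - <<'E'
from h import *
b=np.array([.957,-.290]);n=np.array([.290,.957]);S=np.array([617.8,-266.])
go((*(S-57*b+2*n),86.7,73.15),(*(S-212*b+2*n),86.7,73.15))
E
```

```text
time: 56.92
tool_pos: [0.5628, -0.2471, 0.0487]
tcp_rot: [-0.461, -3.107, -0.003]
wrist_force: [-0.4, -1.1, -1.5]
width: 0.125
t 56.92 p [ 562.8 -247.2   86.7] F [-0.4 -1.1 -1.5] w 10.6 q [-0.46  0.28  1.87  0.    1.   -1.73]
(np.float64(563.831), np.float64(-247.556), 86.7, 73.15) -> [-0.0011 -0.0001  0.    ] [ 0.1 -0.  -0. ]
(np.float64(415.4959999999999), np.float64(-202.60600000000002), 86.7, 73.15) -> [ 1.539e-01 -2.000e-04  1.000e-04] [ 0.1 -0.  -0. ]
```

Draw straight out.

```bash
python3 -m inch '[{"dx":0.004,"dy":0,"dz":0,"ax":0,"ay":0,"az":0,"fingers":-1},{"dx":0.012,"dy":0,"dz":0,"ax":0,"ay":0,"az":0,"fingers":-1},{"dx":0.022,"dy":0,"dz":0,"ax":0,"ay":0,"az":0,"fingers":-1},{"dx":0.034,"dy":0,"dz":0,"ax":0,"ay":0,"az":0,"fingers":-1},{"dx":0.046,"dy":0,"dz":0,"ax":0,"ay":0,"az":0,"fingers":-1},{"dx":0.058,"dy":0,"dz":0,"ax":0,"ay":0,"az":0,"fingers":-1},{"dx":0.07,"dy":0,"dz":0,"ax":0,"ay":0,"az":0,"fingers":-1},{"dx":0.082,"dy":0,"dz":0,"ax":0,"ay":0,"az":0,"fingers":-1},{"dx":0.094,"dy":0,"dz":0,"ax":0,"ay":0,"az":0,"fingers":-1},{"dx":0.106,"dy":0,"dz":0,"ax":0,"ay":0,"az":0,"fingers":-1},{"dx":0.118,"dy":0,"dz":0,"ax":0,"ay":0,"az":0,"fingers":-1},{"dx":0.13,"dy":0,"dz":0,"ax":0,"ay":0,"az":0,"fingers":-1},{"dx":0.142,"dy":0,"dz":0,"ax":0,"ay":0,"az":0,"fingers":-1},{"dx":0.15,"dy":0,"dz":0,"ax":0,"ay":0,"az":0,"fingers":-1},{"dx":0.154,"dy":0,"dz":0,"ax":0,"ay":0,"az":0,"fingers":-1},{"dx":0.154,"dy":0,"dz":-0.01,"ax":0,"ay":0,"az":0,"fingers":-1},{"dx":0.154,"dy":0,"dz":-0.024,"ax":0,"ay":0,"az":0,"fingers":-1},{"dx":0.154,"dy":0,"dz":-0.026,"ax":0,"ay":0,"az":0,"fingers":-1}]' 100; python3 - <<'E'
from h import *
go((415,-205,112.6,-9.05),(456.7,-227.5,112,-9.05))
s,P=reds('side',2);t,P=reds('top',1)
E
```

```text
time: 59.18
tool_pos: [0.4174, -0.2035, 0.077]
tcp_rot: [0.461, 3.104, 0.001]
wrist_force: [-0.3, -0.1, -1.1]
width: 0.125
t 59.17 p [ 417.2 -203.5  115. ] F [-0.3 -0.1 -1.1] w 10.6 q [-0.51 -0.03  2.16  0.    1.01 -1.79]
(415, -205, 112.6, -9.05) -> [ 0.0018 -0.0022  0.0024] [ 0.2  0.1 82.2]
(456.7, -227.5, 112, -9.05) -> [-0.0446 -0.0116  0.0031] [ 0.2  0.1 82.2]
side [313.  292.1] 127 mean [ 452.9 -162.    11.2] [ 453.1 -161.5] [23.8 25.4] 0.2 plane [ 0.054 -0.066] lean 0.085 sd 0.0005
top [406.1 268.3] 161 mean [ 457.4 -157.4   11.5] [ 458.  -157.4] [22.3 21.2] 87.9 plane [0.032 0.01 ] lean 0.033 sd 0.0014
```

```bash
python3 -m inch '[{"dx":0.001,"dy":-0.002,"dz":0,"ax":0.2,"ay":0,"az":3,"fingers":-1},{"dx":0.0018,"dy":-0.0022,"dz":0,"ax":0.2,"ay":0,"az":9,"fingers":-1},{"dx":0.0018,"dy":-0.0022,"dz":0,"ax":0.2,"ay":0,"az":17,"fingers":-1},{"dx":0.0018,"dy":-0.0022,"dz":0,"ax":0.2,"ay":0,"az":26,"fingers":-1},{"dx":0.0018,"dy":-0.0022,"dz":0,"ax":0.2,"ay":0,"az":35,"fingers":-1},{"dx":0.0018,"dy":-0.0022,"dz":0,"ax":0.2,"ay":0,"az":44,"fingers":-1},{"dx":0.0018,"dy":-0.0022,"dz":0,"ax":0.2,"ay":0,"az":53,"fingers":-1},{"dx":0.0018,"dy":-0.0022,"dz":0,"ax":0.2,"ay":0,"az":62,"fingers":-1},{"dx":0.0018,"dy":-0.0022,"dz":0,"ax":0.2,"ay":0,"az":70,"fingers":-1},{"dx":0.0018,"dy":-0.0022,"dz":0,"ax":0.2,"ay":0,"az":77,"fingers":-1},{"dx":0.0018,"dy":-0.0022,"dz":0,"ax":0.2,"ay":0.1,"az":81,"fingers":-1},{"dx":0.0018,"dy":-0.0022,"dz":0,"ax":0.2,"ay":0.1,"az":82.2,"fingers":-1},{"dx":-0.02,"dy":-0.007,"dz":0,"ax":0.2,"ay":0.1,"az":82.2,"fingers":-1},{"dx":-0.0446,"dy":-0.0116,"dz":0.003,"ax":0.2,"ay":0.1,"az":82.2,"fingers":-1},{"dx":-0.0446,"dy":-0.0116,"dz":0.02,"ax":0.2,"ay":0.1,"az":82.2,"fingers":-1},{"dx":-0.0446,"dy":-0.0116,"dz":0.04,"ax":0.2,"ay":0.1,"az":82.2,"fingers":-1},{"dx":-0.0446,"dy":-0.0116,"dz":0.06,"ax":0.2,"ay":0.1,"az":82.2,"fingers":-1},{"dx":-0.0446,"dy":-0.0116,"dz":0.068,"ax":0.2,"ay":0.1,"az":82.2,"fingers":-1},{"dx":-0.0446,"dy":-0.0116,"dz":0.068,"ax":0.2,"ay":0.1,"az":82.2,"fingers":-1},{"dx":-0.0446,"dy":-0.0116,"dz":0.068,"ax":0.2,"ay":0.1,"az":82.2,"fingers":-1}]' 100; python3 - <<'E'
from h import *
go((456.7,-227.5,30,-9.05),(456.7,-227.5,28.2,-9.05))
E
```

```text
time: 61.82
tool_pos: [0.4555, -0.2267, 0.0077]
tcp_rot: [-2.389, -2.037, 0.001]
wrist_force: [0.4, 0.2, -0.5]
width: 0.127
t 61.83 p [ 455.6 -226.8   45.7] F [ 0.4  0.2 -0.5] w 10.8 q [-0.51  0.15  2.12 -0.    0.88 -0.35]
(456.7, -227.5, 30, -9.05) -> [-0.0006  0.0013  0.0157] [-0.1 -0.  -0. ]
(456.7, -227.5, 28.2, -9.05) -> [-0.0006  0.0013  0.0175] [-0.1 -0.  -0. ]
```

```bash
python3 -m inch '[{"dx":-0.0006,"dy":0.0012,"dz":0.005,"ax":-0.1,"ay":0,"az":0,"fingers":-1},{"dx":-0.0006,"dy":0.0012,"dz":0.011,"ax":-0.1,"ay":0,"az":0,"fingers":-1},{"dx":-0.0006,"dy":0.0012,"dz":0.015,"ax":-0.1,"ay":0,"az":0,"fingers":-1},{"dx":-0.0006,"dy":0.0012,"dz":0.0168,"ax":-0.1,"ay":0,"az":0,"fingers":-1},{"dx":-0.0006,"dy":0.0012,"dz":0.0174,"ax":-0.1,"ay":0,"az":0,"fingers":-1},{"dx":-0.0006,"dy":0.0012,"dz":0.0174,"ax":-0.1,"ay":0,"az":0,"fingers":-1}]' 100; python3 - <<'E'
from h import *
go((456.7,-227.5,28.2,-9.05))
E
```

```text
time: 62.58
tool_pos: [0.4568, -0.2276, -0.0095]
tcp_rot: [-2.39, -2.038, -0.001]
wrist_force: [0.7, -0.1, -1.2]
width: 0.127
t 62.58 p [ 456.8 -227.6   28.5] F [ 0.7 -0.1 -1.2] w 10.8 q [-0.51  0.18  2.13  0.    0.84 -0.35]
(456.7, -227.5, 28.2, -9.05) -> [ 0.0001 -0.0001  0.0003] [ 0. -0. -0.]
```

```bash
python3 -m inch '[{"dx":0,"dy":0,"dz":0.0005,"ax":0,"ay":0,"az":0,"fingers":-1},{"dx":0,"dy":0,"dz":0.0005,"ax":0,"ay":0,"az":0,"fingers":-1},{"dx":0,"dy":0,"dz":0.0005,"ax":0,"ay":0,"az":0,"fingers":-0.6},{"dx":0,"dy":0,"dz":0.0005,"ax":0,"ay":0,"az":0,"fingers":-0.2},{"dx":0,"dy":0,"dz":0.0005,"ax":0,"ay":0,"az":0,"fingers":0.1},{"dx":0,"dy":0,"dz":0.0005,"ax":0,"ay":0,"az":0,"fingers":0.1},{"dx":0,"dy":0,"dz":-0.02,"ax":0,"ay":0,"az":0,"fingers":0.1},{"dx":0,"dy":0,"dz":-0.06,"ax":0,"ay":0,"az":0,"fingers":0.1},{"dx":0,"dy":0,"dz":-0.11,"ax":0,"ay":0,"az":0,"fingers":0.1},{"dx":0.05,"dy":-0.02,"dz":-0.13,"ax":0,"ay":0,"az":0,"fingers":0.1},{"dx":0.11,"dy":-0.04,"dz":-0.15,"ax":0,"ay":0,"az":0,"fingers":0.1},{"dx":0.17,"dy":-0.04,"dz":-0.15,"ax":0,"ay":0,"az":0,"fingers":0.1},{"dx":0.22,"dy":-0.04,"dz":-0.15,"ax":0,"ay":0,"az":0,"fingers":0.1},{"dx":0.22,"dy":-0.04,"dz":-0.15,"ax":0,"ay":0,"az":0,"fingers":0.1}]' 100; python3 - <<'E'
from h import *
go()
s,Ps=reds('side',2);t,P=reds('top',3)
G=P[245:300,425:525].reshape(-1,3);g=G[(G[:,2]>.05)&(G[:,2]<.075)];print("grip",len(g),rect(g),g.mean(0).round(4))
bot.read_camera("top")
for nm in("boat","rest_mat","saline_bottle_center","dye_vial_center"):
    for m in bot.masks_of("top",nm)[:1]:
        k=m["region"]&(P[...,2]>-.02);print(nm,round(m["p"],2),*rect(P[k]),np.median(P[k],0).round(3))
a=cv2.resize(t[100:300,380:530],None,fx=2.9,fy=2.9);b=cv2.resize(s[230:380,240:400],None,fx=2.2,fy=2.2)
im=np.zeros((580,435+352,3),np.uint8);im[:,:435]=a[:580,:435];im[:330,435:]=b[:330,:352];cv2.imwrite("pics/c14.png",im)
E
```

```text
time: 64.32
tool_pos: [0.4521, -0.0011, 0.1408]
tcp_rot: [-2.384, -2.045, -0.002]
wrist_force: [0.6, -0.4, 0.6]
width: 0.549
t 64.33 p [452.1  -1.2 178.8] F [ 0.6 -0.4  0.6] w 46.7 q [-0.06 -0.13  2.12  0.    1.15  0.09]
side [313.2 292.1] 129 mean [ 453.  -162.3   11. ] [ 454.  -161.6] [25.2 24.6] 0.5 plane [ 0.081 -0.03 ] lean 0.086 sd 0.0004
top [406.1 268.3] 160 mean [ 457.5 -157.5   11.5] [ 458.2 -157.7] [22.3 21.4] 88.6 plane [ 0.122 -0.097] lean 0.156 sd 0.0008
grip 100 (array([ 459.6, -227. ]), array([30.1, 12.6]), 81.2) [ 0.4591 -0.226   0.0616]
boat 0.72 [ 449.3 -301.1] [179.7  49. ] 80.6 [ 0.448 -0.327  0.008]
rest_mat 0.89 [ 450.5 -297.4] [191.7  72.8] 81.2 [ 0.458 -0.28   0.004]
saline_bottle_center 0.79 [598.8 324.9] [45.5 51.6] 51.2 [0.593 0.318 0.086]
dye_vial_center 0.39 [ 426.4 -186.7] [ 97.5 411.3] 10.3 [ 0.447 -0.329  0.008]
```

View pics/c14.png

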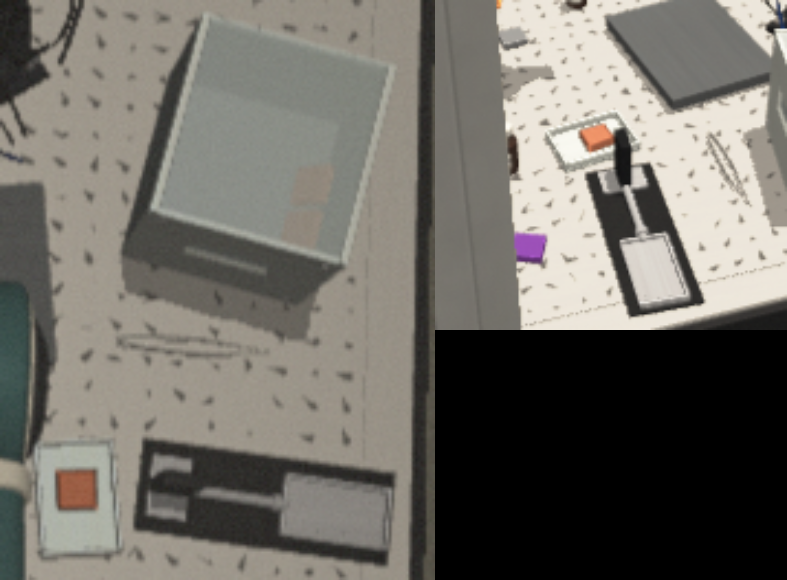

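```bash
python3 -c "
from workcell import bot
print(bot.finish_job())"
```

```text
the job is handed in; nothing more can be done
None
```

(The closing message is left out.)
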